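# Put away the microscope's lens barrels and pilot lamps

### The job

Clear up the inspection bench: lay each lens barrel centred in the V-cradle whose base has the colour of its rings, so that it rests in both notches, and stand each pilot lamp upright on the floor of the tray whose card has the colour of its lens (both amber lamps in the amber tray, the green one in the green tray). Leave the glass specimen dish where it is.

Things in the scene. Friction and masses are not known exactly. Their poses are not given: they have to be found in the camera images.
- barrel_red: Lens barrel lying on the bench: black cylinder 36 mm in diameter, 96 mm long, with two red rings 14 mm wide near its ends; 0.14 to 0.28 kg; can roll if nudged. Origin at its middle, on the axis (18 mm above the surface it lies on); x runs along the cylinder and stays level, y and z turn as it rolls. Either way round is fine.
- barrel_blue: Lens barrel lying on the bench: black cylinder 36 mm in diameter, 96 mm long, with two blue rings 14 mm wide near its ends; 0.14 to 0.28 kg; can roll if nudged. Origin at its middle, on the axis (18 mm above the surface it lies on); x runs along the cylinder and stays level, y and z turn as it rolls. Either way round is fine.
- lamp_amber_round: Panel pilot lamp with a round amber (orange) lens standing upright on the bench, 60 mm tall; 0.055 to 0.11 kg. Its body is a round black cylinder 30 mm in diameter and 48 mm high, topped by a round lens 25 mm in diameter and 12 mm high. Origin at the centre of its underside, z up through the lens.
- lamp_amber_square: Panel pilot lamp with a square amber (orange) lens standing upright on the bench, 60 mm tall; 0.055 to 0.11 kg. Its body is a square black block 30 x 30 mm and 48 mm high with sides along x and y, topped by a flat square lens 26 x 26 mm and 12 mm high. Origin at the centre of its underside, z up through the lens.
- lamp_green: Panel pilot lamp with a round green lens standing upright on the bench, 60 mm tall; 0.055 to 0.11 kg. Its body is a round black cylinder 30 mm in diameter and 48 mm high, topped by a round lens 25 mm in diameter and 12 mm high. Origin at the centre of its underside, z up through the lens.
- cradle_red: Cradle fixed to the bench: red base plate 100 x 84 x 8 mm with two aluminium cheeks 10 mm thick at x = -30 and +30 mm (50 mm gap between), each with a 90 degree V open upward; V bottoms 16 mm, cheek tops 42 mm above the bench; cheeks 62 mm wide in y. Origin: centre of underside, z up. A barrel lies along x across both cheeks; seated, its centre is straight above the origin, 41.5 mm over the bench.
- cradle_blue: Cradle fixed to the bench: blue base plate 100 x 84 x 8 mm with two aluminium cheeks 10 mm thick at x = -30 and +30 mm (50 mm gap between), each with a 90 degree V open upward; V bottoms 16 mm, cheek tops 42 mm above the bench; cheeks 62 mm wide in y. Origin: centre of underside, z up. A barrel lies along x across both cheeks; seated, its centre is straight above the origin, 41.5 mm over the bench.
- tray_amber: Shallow white tray with an amber (orange) card covering its floor, fixed to the bench: outside 100 mm along x, 190 mm along y, 16 mm high, walls 4 mm, floor 4 mm thick. Origin at the centre of its underside, z up.
- tray_green: Shallow white tray with a green card covering its floor, fixed to the bench: outside 100 mm along x, 190 mm along y, 16 mm high, walls 4 mm, floor 4 mm thick. Origin at the centre of its underside, z up.
- dish: Low open round glass specimen dish, 50 mm in diameter and 16 mm high, with a white paper disc and two bits of stalk inside, standing loose on the bench between the trays and cradles. Origin at the centre of its underside.

How it is judged:
At the end, for the whole second after the job is handed in: Barrels in their own cradles: centre within 14 mm along, 6 mm across, 5 mm of seated height, axis within 0.12 rad. Both amber lamps in the amber tray, green in the green tray, base within 5 mm of the floor, tilt under 0.12 rad. All released, at rest; dish moved under 15 mm (x of barrel_red in the frame of cradle_red between -0.014 and 0.014 m and y of barrel_red in the frame of cradle_red between -0.006 and 0.006 m and z of barrel_red in the frame of cradle_red between 0.0365 and 0.0465 m and angle between the x axis of barrel_red and the x axis of cradle_red, either way round below 0.12 rad and x of barrel_blue in the frame of cradle_blue between -0.014 and 0.014 m and y of barrel_blue in the frame of cradle_blue between -0.006 and 0.006 m and z of barrel_blue in the frame of cradle_blue between 0.0365 and 0.0465 m and angle between the x axis of barrel_blue and the x axis of cradle_blue, either way round below 0.12 rad and x of lamp_amber_round in the frame of tray_amber between -0.046 and 0.046 m and y of lamp_amber_round in the frame of tray_amber between -0.091 and 0.091 m and z of lamp_amber_round in the frame of tray_amber between -0.001 and 0.009 m and angle between each of lamp_amber_round, lamp_amber_square, lamp_green's own z axis and vertical below 0.12 rad and x of lamp_amber_square in the frame of tray_amber between -0.046 and 0.046 m and y of lamp_amber_square in the frame of tray_amber between -0.091 and 0.091 m and z of lamp_amber_square in the frame of tray_amber between -0.001 and 0.009 m and x of lamp_green in the frame of tray_green between -0.046 and 0.046 m and y of lamp_green in the frame of tray_green between -0.091 and 0.091 m and z of lamp_green in the frame of tray_green between -0.001 and 0.009 m and linear speed of each of barrel_red, barrel_blue, lamp_amber_round, lamp_amber_square, lamp_green below 0.02 m/s and angular speed of each of barrel_red, barrel_blue, lamp_amber_round, lamp_amber_square, lamp_green below 0.3 rad/s and distance of dish from where it was at the start of the episode below 0.015 m); the robot touches nothing.
It fails at once if the glass specimen dish was pushed away (15 mm or more) (distance of dish from where it was at the start of the episode above 0.015 m).
It also fails if it takes over 122 s, if anything falls off the work surface, if the arm or the gripper's body presses on something with over 40 N, if the wrist force passes 120 N, or if a joint passes its speed limit or range.

### The arm

A 6-joint arm with a two-finger parallel gripper is mounted at the origin on the work surface. World frame = base frame: x ahead of the robot, y to its left, z up, the work surface at z = 0. Lengths are in m, angles in rad, forces in N, time in s.
With the tool pointing down it reaches from about 0.425 to 0.95 m from the base axis. Payload 3.5 kg.
Tool frame: the origin (TCP) lies on the centre line of the jaws, within the pads' length; the fingertips stand 25 mm ahead of it and the grasp point (between the pads) lies 6 mm ahead of it (ctrl.finger_overhang is the distance from the TCP to the fingertips, in m); z points along the fingers, y is the line along which they close (so a half turn about z gives the same grasp; the last joint's range is limited). The gripper opens to 85 mm and grips with 20 to 120 N. Pads are 22 mm wide; open, the fingers measure 114 mm over their backs; the gripper's body (76 mm by 85 mm) begins 54 mm behind the grasp point. The pads swing forward as they close: fully open they stand 13 mm farther back than shut.
Start: joints at [-1.327, 0.286, 1.577, -0, 1.279, -0.15], TCP at [0.259, -0.623, 0.256] pointing down, gripper open.
Joint ranges: [-2.77, 2.77], [-0.9, 2.22], [0.21, 2.48], [-1.53, 4.67], [0.24, 2.81], [-2.84, 2.84]. Speed limits (rad/s): [2.79, 2.79, 3.14, 3.14, 3.14, 3.14].

### API

Orientations are given as a unit quaternion [x, y, z, w].
In Python, from plant import get_state, imaging, job, ctrl gives the robot as it stands.
- The arm moves only by the tool jog_arm, never from a script. Its argument "increments" is a list of rows, each an object of numbers: "dx", "dy", "dz": the shift along the world's x, y, z each as a share of 12 cm, from -1 to 1; "ax", "ay", "az": the turn, a rotation vector about the world's x, y, z each as a share of pi/2 rad, from -1 to 1; "gripper": the gripper command: -1 is shut, 1 is fully open, values between are in proportion. A call has 1 to 10 rows; each row is the pose to reach, as a shift and turn from the pose commanded when the call began; what a row does not reach only later rows make up. A row lasts 1/10 s, in which the tool goes at most 50 mm and 8.59 degrees, less where a joint would pass 70% of its speed; a pose out of reach is approached as far as the arm can. A call with a number of a shift or a turn outside -1 to 1 is refused whole. A call with a gripper value outside its range is refused whole. The fingers move at their own pace and stop on an object; "force" is the grip in N (left out, the last holds). Time passes only in rows, so rows that repeat a pose let the fingers close. It gives the time, the measured TCP pose, the force, the opening and the grip force at its end, in the units of the state.
- get_state(): the state, without advancing time (a new reading comes with each control period).
- imaging.read_camera(name): name is "scene" or "side" or "wrist"; returns a dict with "frame" (384x512x3 uint8, blue, green, red), "depth" (384x512 float32, m along the optical axis (not along the pixel's ray), 0 where there is no reading), "camera_matrix" (3x3 intrinsics, pixels), "extrinsics" (4x4, takes a point from camera to world coordinates); the wrist camera has in their place "mount" (4x4, takes a point from camera to tool coordinates, whose origin is the TCP and whose axes are the flange's). Camera axes: x right, y up, looking along -z (the intrinsics and any distortion apply to the point x, -y, -z); pixel columns grow to the right and rows downward; lengths in m; the calibration is good to about 2 mm. A picture is of the moment at which its call begins: read the wrist's pose just before it.
- job.sign_off(): hands the job in; it is judged then, once.
The state is a dict: "time": time; "qpos": joint angles; "dq": joint speeds; "joint_efforts": joint torques, N m; "eef_pos": TCP position; "tcp_rot": TCP orientation; "contact_force": force on the tool from outside, world axes, zero at the start; "wrist_torque": the same for the moment, N m; "opening": opening from 0.0 (shut) to 1.0 (fully open); "finger_force": force on a finger pad.
Only numpy, scipy, OpenCV 4.12 (cv2) and the standard library are available. Lean on these libraries where they do the work, as an engineer would, in place of code of your own. Each camera call takes 0.05 s, during which the arm holds its last target. There are 200 camera calls.

## Working session

There is one attempt and no reset: what is moved stays moved. The work goes in short steps, Python scripts to look and compute and a tool call to move; the robot and the scene stay as the last step left them, time stands still between calls to the robot, and variables do not carry over. Pictures are saved under pics/ and viewed, at most 14 in all, crops included, and the job is handed in when it is done.

Besides the shell and the picture viewer there is one more tool, called after "Call:" as name([rows], argument=value, ...), one row to a line, values as JSON. jog_arm: Moves the arm, as the interface text tells. Shift numbers are shares of 12 cm and turn numbers shares of pi/2 rad, none past 1 either way. Its arguments: {"type":"object","properties":{"increments":{"type":"array"},"force":{"type":"number"}},"required":["increments"]}

```bash
mkdir -p pics; ls; cat > h.py <<'E'
import numpy as np, cv2
from plant import get_state, imaging, job, ctrl
from scipy.spatial.transform import Rotation as R
def cam(n):
    s=get_state(); c=imaging.read_camera(n)
    if 'extrinsics' in c: T=np.array(c['extrinsics'])
    else:
        W=np.eye(4); W[:3,:3]=R.from_quat(s['tcp_rot']).as_matrix(); W[:3,3]=s['eef_pos']
        T=W@np.array(c['mount'])
    return c['frame'],c['depth'],np.array(c['camera_matrix']),T,c
def cloud(d,K,T):
    v,u=np.mgrid[:d.shape[0],:d.shape[1]]
    P=np.stack([(u-K[0,2])/K[0,0]*d,-(v-K[1,2])/K[1,1]*d,-d],-1)
    return P@T[:3,:3].T+T[:3,3]
def onplane(u,v,z,K,T):
    r=T[:3,:3]@np.array([(u-K[0,2])/K[0,0],-(v-K[1,2])/K[1,1],-1.0])
    return T[:3,3]+r*(z-T[2,3])/r[2]
E
python3 - <<'E'
from h import *
s=get_state(); print(s['time'],s['eef_pos'],s['tcp_rot'],s['opening'])
for n in('scene','side'):
    f,d,K,T,c=cam(n); cv2.imwrite(f'pics/{n}0.png',f); np.savez(f'{n}0.npz',f=f,d=d,K=K,T=T)
    print(n,K.tolist(),T.round(3).tolist(),[k for k in c],c.get('distortion'),(d>0).mean())
E
```

```text
pics
0.0 [ 0.25885164 -0.62274361  0.25492181] [ 9.80681037e-01  1.95610081e-01 -5.96594781e-05 -1.18163482e-03] 0.9982231308885723
scene [[476.0380287806264, 0.0, 257.6688549812977], [0.0, 476.0380287806264, 184.43229554914754], [0.0, 0.0, 1.0]] [[-0.09, -0.532, 0.842, 1.64], [0.996, -0.045, 0.077, 0.11], [-0.003, 0.846, 0.534, 0.766], [0.0, 0.0, 0.0, 1.0]] ['frame', 'depth', 'camera_matrix', 'extrinsics'] None 0.9681498209635416
side [[401.07719113453817, 0.0, 256.1671098055962], [0.0, 401.07719113453817, 192.23324305963303], [0.0, 0.0, 1.0]] [[-0.717, 0.352, -0.602, -0.139], [-0.697, -0.35, 0.626, 0.701], [0.01, 0.868, 0.496, 0.582], [0.0, 0.0, 0.0, 1.0]] ['frame', 'depth', 'camera_matrix', 'extrinsics'] None 0.996307373046875
```

View pics/scene0.png

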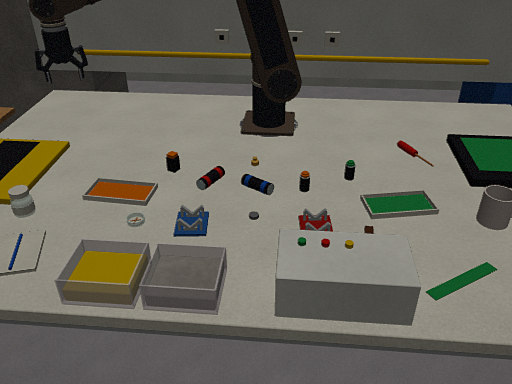

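View pics/side0.png

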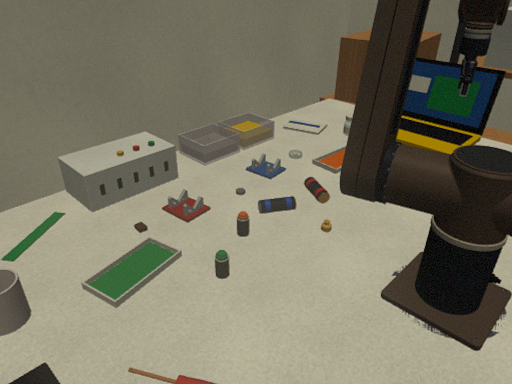

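The scene view shows the square amber lamp (173,161), red barrel (211,178), blue barrel (258,184), round amber lamp (305,181) and green lamp (350,170). It also shows the amber tray (121,191), green tray (399,204), dish (136,219), blue cradle (191,220), and red cradle (316,220) close behind a white box. The side view confirms this layout, with the red cradle at (186,207) and blue cradle at (266,168).

```bash
cat > m.py <<'E'
from h import *
def masks(f):
    h,s,v=cv2.split(cv2.cvtColor(f,cv2.COLOR_BGR2HSV))
    ok=(s>120)&(v>60)
    return dict(red=ok&((h<5)|(h>172)),amber=ok&(h>=5)&(h<19),green=ok&(h>50)&(h<85),blue=ok&(h>100)&(h<125))
if __name__=='__main__':
  for n in('scene','side'):
    z=np.load(n+'0.npz'); f,d,K,T=z['f'],z['d'],z['K'],z['T']; P=cloud(d,K,T)
    for k,m in masks(f).items():
        m=m&(d>0)&(P[...,0]>.3)&(P[...,0]<1.1)&(abs(P[...,1])<.65)&(P[...,2]<.2)
        N,L,S,C=cv2.connectedComponentsWithStats(m.astype(np.uint8))
        for i in range(1,N):
            if S[i,4]<12: continue
            q=P[L==i]; lo,hi=np.percentile(q,[2,98],axis=0)
            r=cv2.minAreaRect(q[:,:2].astype(np.float32)*1000)
            print(n,k,S[i,4],C[i].round(0),'lo',lo.round(3),'hi',hi.round(3),'rect',np.round(r[0]),np.round(r[1]),round(r[2],1))
    if n=='scene':
      for nm,(u0,v0,u1,v1) in dict(dish=(124,210,148,228),box=(276,232,412,318)).items():
        q=P[v0:v1,u0:u1].reshape(-1,3); q=q[q[:,2]>.008]; print(nm,np.percentile(q,[3,50,97],axis=0).round(3).tolist())
E
python3 m.py
```

```text
scene red 33 [219. 170.] lo [ 0.396 -0.134  0.022] hi [ 0.421 -0.114  0.038] rect [ 408. -124.] [25. 17.] 63.8
scene red 40 [207. 179.] lo [ 0.45  -0.165  0.019] hi [ 0.471 -0.14   0.039] rect [ 461. -152.] [28. 21.] 56.5
scene red 228 [313. 222.] lo [0.588 0.127 0.005] hi [0.649 0.205 0.022] rect [622. 168.] [77. 85.] 10.3
scene red 12 [331. 228.] lo [0.628 0.206 0.006] hi [0.652 0.211 0.012] rect [640. 208.] [26.  4.] 2.6
scene red 38 [325. 241.] lo [0.826 0.172 0.117] hi [0.849 0.188 0.127] rect [835. 180.] [17. 28.] 87.0
scene amber 51 [172. 154.] lo [ 0.353 -0.288  0.053] hi [ 0.383 -0.261  0.062] rect [ 367. -274.] [26. 32.] 81.2
scene amber 45 [305. 174.] lo [ 0.349  0.127 -0.001] hi [0.46  0.15  0.063] rect [401. 140.] [ 21. 117.] 86.7
scene amber 815 [121. 190.] lo [ 0.467 -0.483  0.002] hi [ 0.544 -0.316  0.009] rect [ 507. -396.] [186.  88.] 81.7
scene green 23 [350. 162.] lo [0.365 0.265 0.053] hi [0.382 0.284 0.063] rect [374. 275.] [18. 20.] 56.5
scene green 901 [398. 203.] lo [0.458 0.321 0.002] hi [0.547 0.484 0.008] rect [503. 403.] [ 83. 175.] 9.7
scene green 31 [30
[... 1693 characters left out ...]
5] hi [0.609 0.207 0.01 ] rect [595. 203.] [ 9. 30.] 86.7
side amber 12 [327. 223.] lo [ 0.305 -0.031  0.014] hi [ 0.317 -0.016  0.025] rect [308. -22.] [17.  9.] 51.6
side green 497 [ 31. 238.] lo [ 0.744  0.423 -0.   ] hi [0.855 0.58  0.004] rect [802. 500.] [ 30. 198.] 34.3
side green 1048 [129. 271.] lo [0.473 0.334 0.002] hi [0.562 0.479 0.006] rect [518. 399.] [ 78. 169.] 11.7
side green 17 [159. 247.] lo [0.527 0.314 0.003] hi [0.555 0.325 0.007] rect [541. 319.] [30.  9.] 5.9
side blue 29 [288. 200.] lo [ 0.431 -0.031  0.026] hi [ 0.449 -0.014  0.038] rect [440. -25.] [10. 24.] 51.3
side blue 29 [267. 203.] lo [0.46  0.018 0.027] hi [0.476 0.036 0.037] rect [469.  27.] [11. 21.] 43.0
```

Call:
jog_arm([
  {"dx": 0.3, "dy": 1, "az": -0.08},
  {"dx": 0.3, "dy": 1, "az": -0.08},
  {"dx": 0.3, "dy": 1, "az": -0.08},
  {"dx": 0.3, "dy": 1, "az": -0.08},
])

```text
$.increments[0]: bad value
```

Call:
jog_arm([
  {"dx": 0.3, "dy": 1, "az": -0.08},
  {"dx": 0.3, "dy": 1, "az": -0.08},
  {"dx": 0.3, "dy": 1, "az": -0.08},
  {"dx": 0.3, "dy": 1, "az": -0.08},
])

```text
$.increments[0]: bad value
```

Call:
jog_arm([
  {"dx": 0.32, "dy": 0.9, "az": -0.08},
  {"dx": 0.32, "dy": 0.9, "az": -0.08},
  {"dx": 0.32, "dy": 0.9, "az": -0.08},
  {"dx": 0.32, "dy": 0.9, "az": -0.08},
])

```text
$.increments[0]: bad value
```

```bash
cat > w.py <<'E'
import sys
from m import *
f,d,K,T,c=cam('wrist'); n=sys.argv[1]
np.savez(f'{n}.npz',f=f,d=d,K=K,T=T); cv2.imwrite(f'pics/{n}.png',f)
s=get_state(); x=R.from_quat(s['tcp_rot']).as_matrix()
print('t',round(s['time'],2),'tcp',np.round(s['eef_pos'],4),'jaw',np.degrees(np.arctan2(x[1,1],x[0,1])).round(2),'cam',T[:3,3].round(3))
P=cloud(d,K,T)
for k,m in masks(f).items():
    m=m&(d>0)
    N,L,S,C=cv2.connectedComponentsWithStats(m.astype(np.uint8))
    for i in range(1,N):
        if S[i,4]<80: continue
        q=P[L==i]; lo,hi=np.percentile(q,[2,98],axis=0)
        q=q[q[:,2]>hi[2]-.008] if hi[2]>.015 else q
        r=cv2.minAreaRect(q[:,:2].astype(np.float32)*1000)
        print(k,S[i,4],C[i].round(0),'lo',lo.round(3),'hi',hi.round(3),'rect',np.round(r[0],1),np.round(r[1],1),round(r[2],1))
E
python3 w.py w1; python3 -c "
from h import *
print(ctrl.finger_overhang, np.round(imaging.read_camera('wrist')['mount'],3).tolist())"
```

```text
t 0.15 tcp [ 0.2589 -0.6229  0.2552] jaw -67.44 cam [ 0.332 -0.593  0.373]
amber 479 [503. 330.] lo [ 0.039 -1.407 -0.206] hi [ 0.128 -1.35  -0.202] rect [   76.6 -1368.9] [114.2  52.3] 37.5
amber 486 [412. 376.] lo [-0.353 -1.552 -0.42 ] hi [ 0.271 -0.685  0.294] rect [ 272.4 -680.7] [9.4 1.2] 73.6
0.025 [[0.0, 0.951, 0.309, 0.079], [1.0, 0.0, -0.001, -0.0], [-0.001, 0.309, -0.951, -0.118], [0.0, 0.0, 0.0, 1.0]]
```

View pics/w1.png

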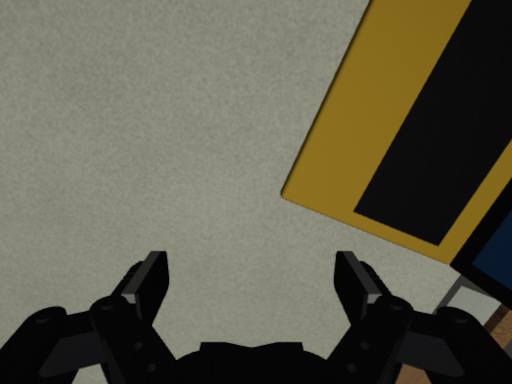

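The wrist picture shows only the bench, the laptop and the open fingers: the arm has not moved because the rows were refused. I'll fill in every field.

Call:
jog_arm([
  {"dx": 0.3, "dy": 1, "dz": 0, "ax": 0, "ay": 0, "az": -0.08, "gripper": 1},
  {"dx": 0.3, "dy": 1, "dz": 0, "ax": 0, "ay": 0, "az": -0.08, "gripper": 1},
  {"dx": 0.3, "dy": 1, "dz": 0, "ax": 0, "ay": 0, "az": -0.08, "gripper": 1},
  {"dx": 0.3, "dy": 1, "dz": 0, "ax": 0, "ay": 0, "az": -0.08, "gripper": 1},
])

```text
time: 0.6
eef_pos: [0.2961, -0.5003, 0.256]
tcp_rot: [0.991, 0.135, 0.0, -0.001]
contact_force: [-0.4, -0.2, 0.3]
opening: 1.0
finger_force: 0.0
```

Call:
jog_arm([
  {"dx": 0.3, "dy": 1, "dz": 0, "ax": 0, "ay": 0, "az": -0.08, "gripper": 1},
  {"dx": 0.3, "dy": 1, "dz": 0, "ax": 0, "ay": 0, "az": -0.08, "gripper": 1},
  {"dx": 0.3, "dy": 1, "dz": 0, "ax": 0, "ay": 0, "az": -0.08, "gripper": 1},
  {"dx": 0.3, "dy": 1, "dz": 0, "ax": 0, "ay": 0, "az": -0.08, "gripper": 1},
])

```text
time: 1.0
eef_pos: [0.3317, -0.3815, 0.2563]
tcp_rot: [0.997, 0.073, 0.0, -0.0]
contact_force: [-0.2, -0.2, 0.2]
opening: 1.002
finger_force: 0.0
```

Call:
jog_arm([
  {"dx": 0.32, "dy": 0.9, "dz": 0, "ax": 0, "ay": 0, "az": -0.08, "gripper": 1},
  {"dx": 0.32, "dy": 0.9, "dz": 0, "ax": 0, "ay": 0, "az": -0.08, "gripper": 1},
  {"dx": 0.32, "dy": 0.9, "dz": 0, "ax": 0, "ay": 0, "az": -0.08, "gripper": 1},
  {"dx": 0.32, "dy": 0.9, "dz": 0, "ax": 0, "ay": 0, "az": -0.08, "gripper": 1},
])

```text
time: 1.4
eef_pos: [0.37, -0.2753, 0.2566]
tcp_rot: [1.0, 0.01, 0.0, 0.001]
contact_force: [0.3, -0.6, -0.5]
opening: 1.0
finger_force: 0.0
```

```bash
python3 w.py w2
```

```text
t 1.45 tcp [ 0.3696 -0.2763  0.2567] jaw -88.98 cam [ 0.449 -0.274  0.374]
red 389 [149.  94.] lo [ 0.447 -0.173  0.026] hi [ 0.469 -0.145  0.037] rect [ 458.6 -157.9] [29.7 14.6] 64.4
red 330 [130. 140.] lo [ 0.396 -0.146  0.026] hi [ 0.417 -0.118  0.037] rect [ 407.3 -131.4] [29.9 14.4] 62.7
amber 13236 [358.  46.] lo [ 0.47  -0.483  0.003] hi [ 0.557 -0.311  0.007] rect [ 514.2 -397.4] [181.   90.6] 85.7
amber 499 [251. 180.] lo [ 0.354 -0.289  0.057] hi [ 0.38  -0.262  0.062] rect [ 366.5 -275.7] [25.7 25.3] 68.3
blue 314 [ 31. 104.] lo [ 0.431 -0.036  0.029] hi [ 0.456 -0.017  0.037] rect [443.1 -25.8] [14.4 28.1] 57.1
```

View pics/w2.png

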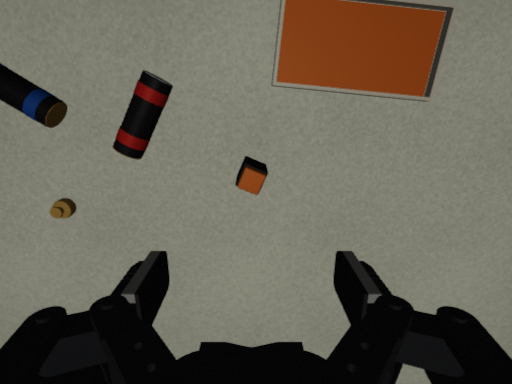

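The wrist view shows the square lamp at (251,180) with its lens turned about 68°, the red barrel at (141,117) and the amber tray at (358,46). Heights and sizes match the given values, so I'll grasp the square lamp.

Call:
jog_arm([
  {"dx": -0.025, "dy": 0, "dz": -0.9, "ax": 0, "ay": 0, "az": -0.25, "gripper": 1},
  {"dx": -0.025, "dy": 0, "dz": -0.9, "ax": 0, "ay": 0, "az": -0.25, "gripper": 1},
  {"dx": -0.025, "dy": 0, "dz": -0.9, "ax": 0, "ay": 0, "az": -0.25, "gripper": 1},
  {"dx": -0.025, "dy": 0, "dz": -0.9, "ax": 0, "ay": 0, "az": -0.25, "gripper": 1},
  {"dx": -0.025, "dy": 0, "dz": -0.9, "ax": 0, "ay": 0, "az": -0.25, "gripper": 1},
])

```text
time: 1.95
eef_pos: [0.3666, -0.2774, 0.1491]
tcp_rot: [0.982, -0.187, 0.0, 0.001]
contact_force: [1.3, -0.0, 1.0]
opening: 0.999
finger_force: 0.0
```

Call:
jog_arm([
  {"dx": 0, "dy": 0, "dz": -0.4, "ax": 0, "ay": 0, "az": 0, "gripper": 1},
  {"dx": 0, "dy": 0, "dz": -0.8, "ax": 0, "ay": 0, "az": 0, "gripper": 1},
  {"dx": 0, "dy": 0, "dz": -0.9, "ax": 0, "ay": 0, "az": 0, "gripper": 1},
  {"dx": 0, "dy": 0, "dz": -0.9, "ax": 0, "ay": 0, "az": 0, "gripper": 1},
])

```text
time: 2.35
eef_pos: [0.3661, -0.2755, 0.0399]
tcp_rot: [0.982, -0.187, -0.001, -0.001]
contact_force: [-0.1, -0.4, 0.4]
opening: 1.0
finger_force: 0.0
```

Call:
jog_arm([
  {"dx": 0, "dy": 0, "dz": 0, "ax": 0, "ay": 0, "az": 0, "gripper": -1},
  {"dx": 0, "dy": 0, "dz": 0, "ax": 0, "ay": 0, "az": 0, "gripper": -1},
  {"dx": 0, "dy": 0, "dz": 0, "ax": 0, "ay": 0, "az": 0, "gripper": -1},
  {"dx": 0, "dy": 0, "dz": 0, "ax": 0, "ay": 0, "az": 0, "gripper": -1},
  {"dx": 0, "dy": 0, "dz": 0, "ax": 0, "ay": 0, "az": 0, "gripper": -1},
  {"dx": 0, "dy": 0, "dz": 0, "ax": 0, "ay": 0, "az": 0, "gripper": -1},
  {"dx": 0, "dy": 0, "dz": 0, "ax": 0, "ay": 0, "az": 0, "gripper": -1},
  {"dx": 0, "dy": 0, "dz": 0, "ax": 0, "ay": 0, "az": 0, "gripper": -1},
], force=40)

```text
time: 3.15
eef_pos: [0.3674, -0.2763, 0.042]
tcp_rot: [0.982, -0.187, 0.001, 0.001]
contact_force: [-0.5, 0.5, 6.7]
opening: 0.345
finger_force: 40.6
```

Call:
jog_arm([
  {"dx": 0, "dy": 0, "dz": 0.3, "ax": 0, "ay": 0, "az": 0, "gripper": -1},
  {"dx": 0, "dy": 0, "dz": 0.5, "ax": 0, "ay": 0, "az": 0, "gripper": -1},
  {"dx": 0.2, "dy": -0.23, "dz": 0.5, "ax": 0, "ay": 0, "az": 0, "gripper": -1},
  {"dx": 0.4, "dy": -0.46, "dz": 0.5, "ax": 0, "ay": 0, "az": 0, "gripper": -1},
  {"dx": 0.6, "dy": -0.7, "dz": 0.5, "ax": 0, "ay": 0, "az": 0, "gripper": -1},
])

```text
time: 3.65
eef_pos: [0.4391, -0.3598, 0.1006]
tcp_rot: [0.982, -0.187, 0.0, 0.0]
contact_force: [-0.2, -0.8, -1.0]
opening: 0.341
finger_force: 40.0
```

Call:
jog_arm([
  {"dx": 0.2, "dy": -0.23, "dz": 0, "ax": 0, "ay": 0, "az": 0, "gripper": -1},
  {"dx": 0.4, "dy": -0.46, "dz": 0, "ax": 0, "ay": 0, "az": 0, "gripper": -1},
  {"dx": 0.6, "dy": -0.68, "dz": 0, "ax": 0, "ay": 0, "az": 0, "gripper": -1},
  {"dx": 0.6, "dy": -0.68, "dz": 0, "ax": 0, "ay": 0, "az": 0, "gripper": -1},
  {"dx": 0.6, "dy": -0.68, "dz": 0, "ax": 0, "ay": 0, "az": 0, "gripper": -1},
])

```text
time: 4.15
eef_pos: [0.5101, -0.4406, 0.0992]
tcp_rot: [0.982, -0.187, -0.001, -0.001]
contact_force: [0.5, -0.2, -1.2]
opening: 0.347
finger_force: 39.9
```

Call:
jog_arm([
  {"dx": 0, "dy": 0, "dz": -0.25, "ax": 0, "ay": 0, "az": 0, "gripper": -1},
  {"dx": 0, "dy": 0, "dz": -0.4, "ax": 0, "ay": 0, "az": 0, "gripper": -1},
  {"dx": 0, "dy": 0, "dz": -0.45, "ax": 0, "ay": 0, "az": 0, "gripper": -1},
  {"dx": 0, "dy": 0, "dz": -0.45, "ax": 0, "ay": 0, "az": 0, "gripper": -1},
  {"dx": 0, "dy": 0, "dz": -0.45, "ax": 0, "ay": 0, "az": 0, "gripper": -1},
])

```text
time: 4.65
eef_pos: [0.5099, -0.4401, 0.046]
tcp_rot: [0.982, -0.187, -0.0, -0.0]
contact_force: [-0.5, 0.3, -0.7]
opening: 0.345
finger_force: 40.0
```

```bash
python3 w.py w3
```

```text
t 4.7 tcp [ 0.51   -0.4403  0.046 ] jaw -111.53 cam [ 0.584 -0.469  0.164]
amber 23906 [179. 233.] lo [ 0.479 -0.485  0.004] hi [ 0.559 -0.311  0.006] rect [ 515.7 -396.1] [183.3  89.1] 84.0
amber 3169 [251. 303.] lo [ 0.497 -0.454  0.062] hi [ 0.523 -0.427  0.065] rect [ 509.4 -439.8] [25.8 25.9] 68.3
```

View pics/w3.png

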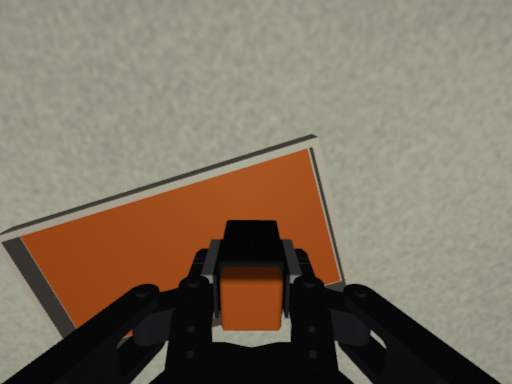

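The wrist view shows the square lamp upright between the fingers at (251,300), over the amber card and clear of the walls. I'll release it and go on to the red barrel.

Call:
jog_arm([
  {"dx": 0, "dy": 0, "dz": -0.01, "ax": 0, "ay": 0, "az": 0, "gripper": -1},
  {"dx": 0, "dy": 0, "dz": -0.01, "ax": 0, "ay": 0, "az": 0, "gripper": 0.2},
  {"dx": 0, "dy": 0, "dz": -0.01, "ax": 0, "ay": 0, "az": 0, "gripper": 0.2},
  {"dx": 0, "dy": 0, "dz": -0.01, "ax": 0, "ay": 0, "az": 0, "gripper": 0.2},
  {"dx": 0, "dy": 0, "dz": -0.01, "ax": 0, "ay": 0, "az": 0, "gripper": 0.2},
  {"dx": 0, "dy": 0, "dz": 0.3, "ax": 0, "ay": 0, "az": 0, "gripper": 0.2},
  {"dx": 0, "dy": 0, "dz": 0.7, "ax": 0, "ay": 0, "az": 0, "gripper": 1},
  {"dx": 0, "dy": 0, "dz": 1, "ax": 0, "ay": 0, "az": 0, "gripper": 1},
])

```text
time: 5.5
eef_pos: [0.5108, -0.4414, 0.1689]
tcp_rot: [0.982, -0.187, 0.001, 0.001]
contact_force: [1.2, -0.2, 0.2]
opening: 0.914
finger_force: 0.0
```

Call:
jog_arm([
  {"dx": -0.22, "dy": 0.82, "dz": 0, "ax": 0, "ay": 0, "az": 0, "gripper": 1},
  {"dx": -0.22, "dy": 0.82, "dz": 0, "ax": 0, "ay": 0, "az": 0, "gripper": 1},
  {"dx": -0.22, "dy": 0.82, "dz": 0, "ax": 0, "ay": 0, "az": 0, "gripper": 1},
])

```text
time: 5.8
eef_pos: [0.4813, -0.3363, 0.1637]
tcp_rot: [0.983, -0.185, -0.003, -0.003]
contact_force: [-1.0, -0.0, -0.1]
opening: 1.003
finger_force: 0.0
```

Call:
jog_arm([
  {"dx": -0.22, "dy": 0.82, "dz": 0, "ax": 0, "ay": 0, "az": 0, "gripper": 1},
  {"dx": -0.22, "dy": 0.82, "dz": 0, "ax": 0, "ay": 0, "az": 0, "gripper": 1},
  {"dx": -0.22, "dy": 0.82, "dz": 0, "ax": 0, "ay": 0, "az": 0, "gripper": 1},
])

```text
time: 6.1
eef_pos: [0.4553, -0.2392, 0.1644]
tcp_rot: [0.983, -0.185, -0.002, -0.002]
contact_force: [0.4, -0.1, -0.2]
opening: 1.001
finger_force: 0.0
```

Call:
jog_arm([
  {"dx": -0.22, "dy": 0.82, "dz": 0, "ax": 0, "ay": 0, "az": -0.05, "gripper": 1},
  {"dx": -0.22, "dy": 0.82, "dz": 0, "ax": 0, "ay": 0, "az": -0.05, "gripper": 1},
  {"dx": -0.22, "dy": 0.82, "dz": 0, "ax": 0, "ay": 0, "az": -0.05, "gripper": 1},
  {"dx": -0.22, "dy": 0.82, "dz": 0, "ax": 0, "ay": 0, "az": -0.05, "gripper": 1},
  {"dx": -0.22, "dy": 0.82, "dz": 0, "ax": 0, "ay": 0, "az": -0.05, "gripper": 1},
])

```text
time: 6.6
eef_pos: [0.4322, -0.147, 0.1671]
tcp_rot: [0.974, -0.225, 0.001, 0.001]
contact_force: [-0.6, 0.3, 0.2]
opening: 1.001
finger_force: 0.0
```

```bash
python3 w.py w4
```

```text
t 6.65 tcp [ 0.4321 -0.1472  0.167 ] jaw -116.1 cam [ 0.503 -0.182  0.285]
red 595 [248. 164.] lo [ 0.448 -0.173  0.025] hi [ 0.47  -0.143  0.037] rect [ 458.7 -157.6] [29.5 14.3] 62.9
red 474 [247. 224.] lo [ 0.396 -0.146  0.025] hi [ 0.419 -0.116  0.037] rect [ 407.3 -130.8] [29.1 14.4] 61.5
amber 5906 [435.  24.] lo [ 0.471 -0.409  0.003] hi [ 0.525 -0.311  0.007] rect [ 499.9 -363.1] [107.6  57.1] 85.4
blue 1309 [155.  14.] lo [ 0.594 -0.17   0.007] hi [ 0.622 -0.121  0.01 ] rect [ 599.2 -142.3] [63.2 28.3] 64.3
blue 406 [ 71. 230.] lo [0.462 0.012 0.029] hi [0.488 0.032 0.037] rect [474.4  23.3] [15.  27.6] 56.6
blue 401 [133. 235.] lo [ 0.432 -0.037  0.028] hi [ 0.457 -0.017  0.037] rect [444.2 -26.7] [13.9 28. ] 58.3
```

Call:
jog_arm([
  {"dx": 0.008, "dy": 0.025, "dz": -0.4, "ax": 0, "ay": 0, "az": -0.015, "gripper": 1},
  {"dx": 0.008, "dy": 0.025, "dz": -0.7, "ax": 0, "ay": 0, "az": -0.015, "gripper": 1},
  {"dx": 0.008, "dy": 0.025, "dz": -0.9, "ax": 0, "ay": 0, "az": -0.015, "gripper": 1},
  {"dx": 0.008, "dy": 0.025, "dz": -0.9, "ax": 0, "ay": 0, "az": -0.015, "gripper": 1},
])

```text
time: 7.05
eef_pos: [0.43, -0.1425, 0.0549]
tcp_rot: [0.971, -0.238, -0.004, -0.001]
contact_force: [-0.9, -0.3, -0.2]
opening: 1.0
finger_force: 0.0
```

Call:
jog_arm([
  {"dx": 0, "dy": 0, "dz": -0.24, "ax": 0, "ay": 0, "az": 0, "gripper": 1},
  {"dx": 0, "dy": 0, "dz": -0.24, "ax": 0, "ay": 0, "az": 0, "gripper": 1},
  {"dx": 0, "dy": 0, "dz": -0.24, "ax": 0, "ay": 0, "az": 0, "gripper": -1},
  {"dx": 0, "dy": 0, "dz": -0.24, "ax": 0, "ay": 0, "az": 0, "gripper": -1},
  {"dx": 0, "dy": 0, "dz": -0.24, "ax": 0, "ay": 0, "az": 0, "gripper": -1},
  {"dx": 0, "dy": 0, "dz": -0.24, "ax": 0, "ay": 0, "az": 0, "gripper": -1},
  {"dx": 0, "dy": 0, "dz": -0.24, "ax": 0, "ay": 0, "az": 0, "gripper": -1},
  {"dx": 0, "dy": 0, "dz": -0.24, "ax": 0, "ay": 0, "az": 0, "gripper": -1},
  {"dx": 0, "dy": 0, "dz": -0.24, "ax": 0, "ay": 0, "az": 0, "gripper": -1},
], force=50)

```text
time: 7.95
eef_pos: [0.4333, -0.1433, 0.0312]
tcp_rot: [0.972, -0.237, 0.001, 0.0]
contact_force: [-0.7, 0.5, 5.9]
opening: 0.402
finger_force: 49.8
```

Call:
jog_arm([
  {"dx": 0, "dy": 0, "dz": 0.2, "ax": 0, "ay": 0, "az": 0, "gripper": -1},
  {"dx": 0, "dy": 0, "dz": 0.5, "ax": 0, "ay": 0, "az": 0, "gripper": -1},
  {"dx": 0, "dy": 0, "dz": 1, "ax": 0, "ay": 0, "az": 0, "gripper": -1},
  {"dx": 0, "dy": 0, "dz": 1, "ax": 0, "ay": 0, "az": 0, "gripper": -1},
  {"dx": 0, "dy": 0, "dz": 1, "ax": 0, "ay": 0, "az": 0, "gripper": -1},
])

```text
time: 8.45
eef_pos: [0.4333, -0.1433, 0.1517]
tcp_rot: [0.972, -0.237, 0.003, 0.001]
contact_force: [0.7, 0.0, -2.2]
opening: 0.401
finger_force: 51.2
```

```bash
python3 w.py w5
```

```text
t 8.5 tcp [ 0.4319 -0.1425  0.1493] jaw -117.38 cam [ 0.503 -0.179  0.27 ]
red 2236 [251. 224.] lo [ 0.448 -0.172  0.146] hi [ 0.471 -0.142  0.158] rect [ 459.4 -156.7] [30.7 15. ] 61.7
red 1463 [251. 331.] lo [ 0.397 -0.146  0.146] hi [ 0.42  -0.115  0.157] rect [ 408.  -129.9] [30.1 16. ] 60.8
amber 4739 [440.  21.] lo [ 0.472 -0.395  0.003] hi [ 0.518 -0.311  0.007] rect [ 496. -356.] [92.9 48.8] 85.0
blue 1270 [147.  13.] lo [ 0.594 -0.164  0.007] hi [ 0.62  -0.121  0.01 ] rect [ 598.9 -139.6] [56.2 25.6] 63.5
blue 513 [ 67. 239.] lo [0.462 0.011 0.026] hi [0.489 0.032 0.037] rect [474.6  22.8] [15.  28.5] 58.0
blue 502 [132. 243.] lo [ 0.432 -0.038  0.025] hi [ 0.459 -0.017  0.037] rect [444.1 -26.4] [14.7 27.9] 57.3
```

View pics/w5.png

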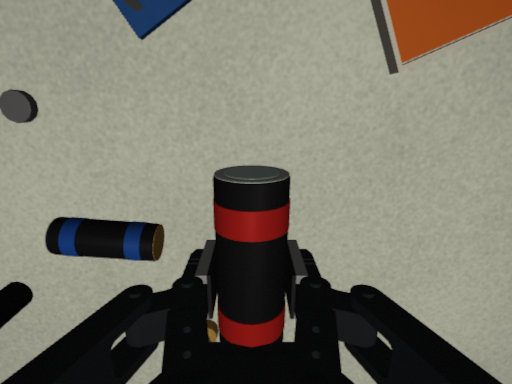

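The barrel is centred between the fingers with its rings at (251,224) and (251,331). I'll carry it towards the red cradle and measure the cradle from close up.

Call:
jog_arm([
  {"dx": 0.78, "dy": 0.89, "dz": 0, "ax": 0, "ay": 0, "az": 0.18, "gripper": -1},
  {"dx": 0.78, "dy": 0.89, "dz": 0, "ax": 0, "ay": 0, "az": 0.18, "gripper": -1},
  {"dx": 0.78, "dy": 0.89, "dz": 0, "ax": 0, "ay": 0, "az": 0.18, "gripper": -1},
  {"dx": 0.78, "dy": 0.89, "dz": 0, "ax": 0, "ay": 0, "az": 0.18, "gripper": -1},
])

```text
time: 8.9
eef_pos: [0.5263, -0.0323, 0.1463]
tcp_rot: [0.995, -0.095, -0.002, -0.001]
contact_force: [0.2, -0.5, -3.0]
opening: 0.399
finger_force: 51.4
```

Call:
jog_arm([
  {"dx": 0.78, "dy": 0.89, "dz": 0, "ax": 0, "ay": 0, "az": 0.18, "gripper": -1},
  {"dx": 0.78, "dy": 0.89, "dz": 0, "ax": 0, "ay": 0, "az": 0.18, "gripper": -1},
  {"dx": 0.78, "dy": 0.89, "dz": 0, "ax": 0, "ay": 0, "az": 0.18, "gripper": -1},
  {"dx": 0.78, "dy": 0.89, "dz": 0, "ax": 0, "ay": 0, "az": 0.18, "gripper": -1},
  {"dx": 0.78, "dy": 0.89, "dz": 0, "ax": 0, "ay": 0, "az": 0.18, "gripper": -1},
])

```text
time: 9.4
eef_pos: [0.6176, 0.0713, 0.1457]
tcp_rot: [0.999, 0.044, -0.003, -0.0]
contact_force: [0.6, 0.2, -2.8]
opening: 0.398
finger_force: 51.5
```

```bash
python3 w.py w6; cat > cr.py <<'E'
import sys
from m import *
n,col=sys.argv[1:3]; z=np.load(n+'.npz'); f,d,K,T=z['f'],z['d'],z['K'],z['T']; P=cloud(d,K,T)
x0,y0=map(float,sys.argv[3:5])
near=(np.hypot(P[...,0]-x0,P[...,1]-y0)<.085)&(d>0)
b=P[near&masks(f)[col]&(P[...,2]<.013)&(P[...,2]>.003)]
r=cv2.minAreaRect(b[:,:2].astype(np.float32)*1000); print('base',np.round(r[0],1),np.round(r[1],1),round(r[2],2),len(b))
t=P[near&(P[...,2]>.038)&(P[...,2]<.047)]   # cheek tops
if len(t)>10:
    r=cv2.minAreaRect(t[:,:2].astype(np.float32)*1000); print('tops',np.round(r[0],1),np.round(r[1],1),round(r[2],2),len(t))
E
python3 cr.py w6 red .633 .169
```

```text
t 9.45 tcp [0.6173 0.0706 0.1462] jaw -84.98 cam [0.697 0.078 0.263]
red 7548 [146. 158.] lo [0.587 0.128 0.007] hi [0.683 0.21  0.01 ] rect [634.5 169.3] [99.  83.7] 5.8
red 2243 [251. 224.] lo [0.64  0.057 0.139] hi [0.654 0.09  0.151] rect [646.6  74. ] [15.1 30.1] 5.4
red 1492 [251. 331.] lo [0.582 0.052 0.14 ] hi [0.596 0.085 0.152] rect [604.7  70.1] [47.6 30. ] 3.9
amber 104 [158. 367.] lo [0.446 0.095 0.051] hi [0.633 0.149 0.209] rect [629.1  96. ] [0.8 9.1] 73.0
green 152 [  3. 283.] lo [0.483 0.317 0.003] hi [0.51  0.327 0.006] rect [497.2 322. ] [29.4 11.2] 2.5
blue 4086 [481. 180.] lo [ 0.597 -0.169  0.007] hi [ 0.692 -0.115  0.01 ] rect [ 645.1 -144.3] [98.7 57.7] 7.2
blue 106 [504. 229.] lo [ 0.599 -0.184  0.007] hi [ 0.607 -0.17   0.01 ] rect [ 603.2 -177.1] [14.4  8.6] 89.2
blue 190 [290. 333.] lo [0.475 0.016 0.024] hi [0.636 0.061 0.198] rect [636.   60.7] [1.8 0.4] 9.0
base [634.5 169.3] [99.  83.7] 5.8 7534
tops [634. 169.] [70.2 61.4] 5.75 472
```

View pics/w6.png

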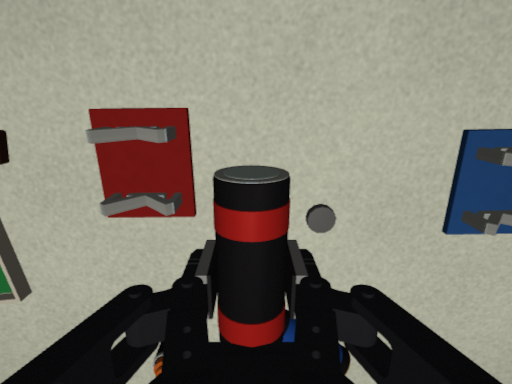

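The red cradle is at (145,160) in view. Base centre is (0.6345, 0.169) with yaw 5.8°, and both its size and the cheek tops agree with that.

Call:
jog_arm([
  {"dx": 0.07, "dy": 0.4, "dz": 0, "ax": 0, "ay": 0, "az": 0.01, "gripper": -1},
  {"dx": 0.135, "dy": 0.815, "dz": 0, "ax": 0, "ay": 0, "az": 0.01, "gripper": -1},
  {"dx": 0.135, "dy": 0.815, "dz": 0, "ax": 0, "ay": 0, "az": 0.01, "gripper": -1},
  {"dx": 0.135, "dy": 0.815, "dz": -0.2, "ax": 0, "ay": 0, "az": 0.01, "gripper": -1},
  {"dx": 0.135, "dy": 0.815, "dz": -0.4, "ax": 0, "ay": 0, "az": 0.01, "gripper": -1},
  {"dx": 0.135, "dy": 0.815, "dz": -0.5, "ax": 0, "ay": 0, "az": 0.01, "gripper": -1},
  {"dx": 0.135, "dy": 0.815, "dz": -0.5, "ax": 0, "ay": 0, "az": 0.01, "gripper": -1},
  {"dx": 0.135, "dy": 0.815, "dz": -0.5, "ax": 0, "ay": 0, "az": 0.01, "gripper": -1},
])

```text
time: 10.25
eef_pos: [0.6355, 0.1678, 0.0896]
tcp_rot: [0.999, 0.051, -0.0, 0.0]
contact_force: [0.3, -0.4, -2.4]
opening: 0.4
finger_force: 51.6
```

```bash
python3 w.py w7|grep -E 'tcp|red'; python3 cr.py w7 red .633 .169
```

```text
t 10.3 tcp [0.6362 0.1681 0.0907] jaw -84.14 cam [0.714 0.176 0.207]
red 6464 [248. 199.] lo [0.614 0.13  0.007] hi [0.684 0.212 0.095] rect [664.6 170.8] [15.3 30.5] 4.3
red 1484 [251. 331.] lo [0.6   0.148 0.084] hi [0.614 0.181 0.095] rect [622.4 166. ] [46.  30.1] 3.1
base [646.1 170.5] [76.  83.1] 5.92 4164
tops [664.1 173.1] [10.3 60.6] 5.74 298
```

Call:
jog_arm([
  {"dx": -0.01, "dy": 0.0125, "dz": -0.1, "ax": 0, "ay": 0, "az": 0, "gripper": -1},
  {"dx": -0.01, "dy": 0.0125, "dz": -0.2, "ax": 0, "ay": 0, "az": 0, "gripper": -1},
  {"dx": -0.01, "dy": 0.0125, "dz": -0.27, "ax": 0, "ay": 0, "az": 0, "gripper": -1},
  {"dx": -0.01, "dy": 0.0125, "dz": -0.29, "ax": 0, "ay": 0, "az": 0, "gripper": -1},
  {"dx": -0.01, "dy": 0.0125, "dz": -0.29, "ax": 0, "ay": 0, "az": 0, "gripper": -1},
  {"dx": -0.01, "dy": 0.0125, "dz": -0.29, "ax": 0, "ay": 0, "az": 0, "gripper": -1},
])

```text
time: 10.9
eef_pos: [0.6341, 0.1697, 0.0547]
tcp_rot: [0.999, 0.052, -0.001, 0.001]
contact_force: [-2.8, -3.1, 2.2]
opening: 0.4
finger_force: 52.2
```

```bash
python3 w.py w8|grep -E 'tcp|red'; python3 cr.py w8 red .633 .169
```

```text
t 10.95 tcp [0.6341 0.1696 0.0547] jaw -84.07 cam [0.713 0.178 0.172]
red 7045 [251. 204.] lo [0.625 0.13  0.007] hi [0.685 0.213 0.06 ] rect [663.3 172.7] [15.1 30.4] 5.3
red 1476 [251. 331.] lo [0.599 0.15  0.049] hi [0.613 0.183 0.061] rect [621.2 168. ] [47.2 30. ] 3.8
base [650.6 171. ] [67.  83.6] 5.59 4738
tops [636.2 170.2] [95.1 61.8] 4.27 1617
```

View pics/w8.png

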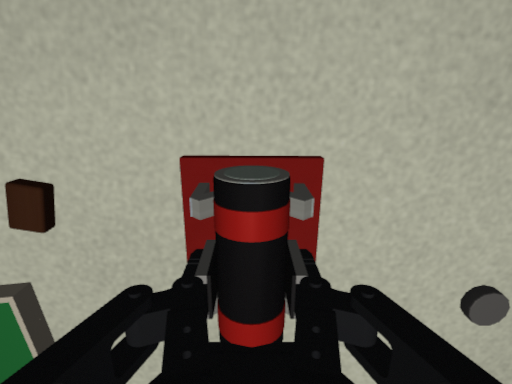

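The barrel sits symmetrically between the cheeks at (200,205) and (303,205), and the wrist force shows it has touched. I'll release it and go on to the blue barrel.

Call:
jog_arm([
  {"dx": 0, "dy": 0, "dz": 0, "ax": 0, "ay": 0, "az": 0, "gripper": 0.2},
  {"dx": 0, "dy": 0, "dz": 0, "ax": 0, "ay": 0, "az": 0, "gripper": 0.2},
  {"dx": 0, "dy": 0, "dz": 0, "ax": 0, "ay": 0, "az": 0, "gripper": 0.2},
  {"dx": 0, "dy": 0, "dz": 0, "ax": 0, "ay": 0, "az": 0, "gripper": 0.2},
  {"dx": 0, "dy": 0, "dz": 0.2, "ax": 0, "ay": 0, "az": 0, "gripper": 0.2},
  {"dx": 0, "dy": 0, "dz": 0.6, "ax": 0, "ay": 0, "az": 0, "gripper": 1},
  {"dx": 0, "dy": 0, "dz": 1, "ax": 0, "ay": 0, "az": 0, "gripper": 1},
  {"dx": 0, "dy": 0, "dz": 1, "ax": 0, "ay": 0, "az": 0, "gripper": 1},
])

```text
time: 11.75
eef_pos: [0.6393, 0.171, 0.1847]
tcp_rot: [0.999, 0.052, 0.009, -0.001]
contact_force: [0.5, 1.0, 0.1]
opening: 0.997
finger_force: 0.0
```

Call:
jog_arm([
  {"dx": -0.73, "dy": -0.71, "dz": 0, "ax": 0, "ay": 0, "az": 0.29, "gripper": 1},
  {"dx": -0.73, "dy": -0.71, "dz": 0, "ax": 0, "ay": 0, "az": 0.29, "gripper": 1},
  {"dx": -0.73, "dy": -0.71, "dz": 0, "ax": 0, "ay": 0, "az": 0.29, "gripper": 1},
  {"dx": -0.73, "dy": -0.71, "dz": 0, "ax": 0, "ay": 0, "az": 0.29, "gripper": 1},
])

```text
time: 12.15
eef_pos: [0.5449, 0.0837, 0.174]
tcp_rot: [0.961, 0.275, -0.001, -0.0]
contact_force: [0.0, -1.5, 0.4]
opening: 1.002
finger_force: 0.0
```

Call:
jog_arm([
  {"dx": -0.73, "dy": -0.71, "dz": 0, "ax": 0, "ay": 0, "az": 0.3, "gripper": 1},
  {"dx": -0.73, "dy": -0.71, "dz": 0, "ax": 0, "ay": 0, "az": 0.3, "gripper": 1},
  {"dx": -0.73, "dy": -0.71, "dz": 0, "ax": 0, "ay": 0, "az": 0.3, "gripper": 1},
  {"dx": -0.73, "dy": -0.71, "dz": 0, "ax": 0, "ay": 0, "az": 0.3, "gripper": 1},
  {"dx": -0.73, "dy": -0.71, "dz": 0, "ax": 0, "ay": 0, "az": 0.3, "gripper": 1},
  {"dx": -0.73, "dy": -0.71, "dz": 0, "ax": 0, "ay": 0, "az": 0.3, "gripper": 1},
])

```text
time: 12.75
eef_pos: [0.4605, 0.0003, 0.1753]
tcp_rot: [0.871, 0.492, 0.001, 0.0]
contact_force: [-0.3, 0.8, -0.6]
opening: 0.999
finger_force: 0.0
```

```bash
python3 w.py w9
```

```text
t 12.8 tcp [4.603e-01 4.000e-04 1.751e-01] jaw -31.03 cam [0.501 0.068 0.293]
amber 938 [142.  61.] lo [0.436 0.126 0.052] hi [0.458 0.149 0.061] rect [446.5 137.2] [24.  24.6] 24.4
amber 443 [413. 376.] lo [ 0.488 -0.355  0.004] hi [ 0.523 -0.041  0.217] rect [506.9 -38.1] [1.2 8.3] 11.0
blue 477 [249. 165.] lo [0.459 0.013 0.029] hi [0.486 0.035 0.037] rect [473.   23.7] [13.6 29.9] 57.6
blue 4295 [469. 219.] lo [ 0.597 -0.198  0.007] hi [ 0.687 -0.117  0.01 ] rect [ 645.4 -158.5] [99.2 83.6] 5.6
blue 394 [248. 223.] lo [ 0.429 -0.036  0.028] hi [ 0.455 -0.014  0.037] rect [442.4 -25.7] [13.9 29. ] 57.5
```

Call:
jog_arm([
  {"dx": -0.02, "dy": -0.012, "dz": -0.4, "ax": 0, "ay": 0, "az": -0.01, "gripper": 1},
  {"dx": -0.02, "dy": -0.012, "dz": -0.7, "ax": 0, "ay": 0, "az": -0.01, "gripper": 1},
  {"dx": -0.02, "dy": -0.012, "dz": -0.9, "ax": 0, "ay": 0, "az": -0.01, "gripper": 1},
  {"dx": -0.02, "dy": -0.012, "dz": -0.9, "ax": 0, "ay": 0, "az": -0.01, "gripper": 1},
])

```text
time: 13.2
eef_pos: [0.4544, -0.0004, 0.0631]
tcp_rot: [0.874, 0.486, -0.003, -0.003]
contact_force: [0.1, -0.7, -1.0]
opening: 0.999
finger_force: 0.0
```

Call:
jog_arm([
  {"dx": 0, "dy": 0, "dz": -0.3, "ax": 0, "ay": 0, "az": 0, "gripper": 1},
  {"dx": 0, "dy": 0, "dz": -0.3, "ax": 0, "ay": 0, "az": 0, "gripper": 1},
  {"dx": 0, "dy": 0, "dz": -0.3, "ax": 0, "ay": 0, "az": 0, "gripper": -1},
  {"dx": 0, "dy": 0, "dz": -0.3, "ax": 0, "ay": 0, "az": 0, "gripper": -1},
  {"dx": 0, "dy": 0, "dz": -0.3, "ax": 0, "ay": 0, "az": 0, "gripper": -1},
  {"dx": 0, "dy": 0, "dz": -0.3, "ax": 0, "ay": 0, "az": 0, "gripper": -1},
  {"dx": 0, "dy": 0, "dz": -0.3, "ax": 0, "ay": 0, "az": 0, "gripper": -1},
  {"dx": 0, "dy": 0, "dz": -0.3, "ax": 0, "ay": 0, "az": 0, "gripper": -1},
  {"dx": 0, "dy": 0, "dz": -0.3, "ax": 0, "ay": 0, "az": 0, "gripper": -1},
], force=50)

```text
time: 14.1
eef_pos: [0.4583, -0.002, 0.0327]
tcp_rot: [0.874, 0.486, 0.001, 0.001]
contact_force: [-0.7, 0.3, 7.0]
opening: 0.403
finger_force: 49.8
```

Call:
jog_arm([
  {"dx": 0, "dy": 0, "dz": 0.2, "ax": 0, "ay": 0, "az": 0, "gripper": -1},
  {"dx": 0, "dy": 0, "dz": 0.5, "ax": 0, "ay": 0, "az": 0, "gripper": -1},
  {"dx": 0, "dy": 0, "dz": 1, "ax": 0, "ay": 0, "az": 0, "gripper": -1},
  {"dx": 0, "dy": 0, "dz": 1, "ax": 0, "ay": 0, "az": 0, "gripper": -1},
  {"dx": 0, "dy": 0, "dz": 1, "ax": 0, "ay": 0, "az": 0, "gripper": -1},
])

```text
time: 14.6
eef_pos: [0.458, -0.0019, 0.153]
tcp_rot: [0.874, 0.486, 0.002, 0.002]
contact_force: [0.4, 0.3, -3.0]
opening: 0.402
finger_force: 51.2
```

Call:
jog_arm([
  {"dx": 0.78, "dy": -0.65, "dz": 0, "ax": 0, "ay": 0, "az": -0.29, "gripper": -1},
  {"dx": 0.78, "dy": -0.65, "dz": 0, "ax": 0, "ay": 0, "az": -0.29, "gripper": -1},
  {"dx": 0.78, "dy": -0.65, "dz": 0, "ax": 0, "ay": 0, "az": -0.29, "gripper": -1},
  {"dx": 0.78, "dy": -0.65, "dz": 0, "ax": 0, "ay": 0, "az": -0.29, "gripper": -1},
])

```text
time: 15.0
eef_pos: [0.5507, -0.0814, 0.1477]
tcp_rot: [0.962, 0.274, -0.002, -0.001]
contact_force: [0.4, 0.7, -2.3]
opening: 0.397
finger_force: 51.2
```

Call:
jog_arm([
  {"dx": 0.78, "dy": -0.65, "dz": 0, "ax": 0, "ay": 0, "az": -0.295, "gripper": -1},
  {"dx": 0.78, "dy": -0.65, "dz": 0, "ax": 0, "ay": 0, "az": -0.295, "gripper": -1},
  {"dx": 0.78, "dy": -0.65, "dz": 0, "ax": 0, "ay": 0, "az": -0.295, "gripper": -1},
  {"dx": 0.78, "dy": -0.65, "dz": 0, "ax": 0, "ay": 0, "az": -0.295, "gripper": -1},
  {"dx": 0.78, "dy": -0.65, "dz": 0, "ax": 0, "ay": 0, "az": -0.295, "gripper": -1},
])

```text
time: 15.5
eef_pos: [0.642, -0.1565, 0.1476]
tcp_rot: [0.999, 0.049, -0.003, -0.001]
contact_force: [-0.3, 0.8, -2.5]
opening: 0.399
finger_force: 51.2
```

Call:
jog_arm([
  {"dx": 0, "dy": 0, "dz": -0.2, "ax": 0, "ay": 0, "az": 0, "gripper": -1},
  {"dx": 0, "dy": 0, "dz": -0.4, "ax": 0, "ay": 0, "az": 0, "gripper": -1},
  {"dx": 0, "dy": 0, "dz": -0.5, "ax": 0, "ay": 0, "az": 0, "gripper": -1},
  {"dx": 0, "dy": 0, "dz": -0.5, "ax": 0, "ay": 0, "az": 0, "gripper": -1},
  {"dx": 0, "dy": 0, "dz": -0.5, "ax": 0, "ay": 0, "az": 0, "gripper": -1},
])

```text
time: 16.0
eef_pos: [0.6437, -0.157, 0.0909]
tcp_rot: [0.999, 0.048, -0.0, -0.0]
contact_force: [0.5, -0.6, -1.7]
opening: 0.402
finger_force: 51.2
```

```bash
python3 w.py w10; python3 cr.py w10 blue .645 -.158
```

```text
t 16.05 tcp [ 0.6444 -0.1575  0.0919] jaw -84.48 cam [ 0.723 -0.149  0.209]
amber 224 [452. 228.] lo [ 0.635 -0.323  0.006] hi [ 0.661 -0.298  0.009] rect [ 647.6 -311.1] [17.6 24.3] 54.5
amber 2485 [481. 349.] lo [ 0.5   -0.412  0.004] hi [ 0.555 -0.327  0.006] rect [ 543.6 -372.3] [128.7  41. ] 57.3
blue 6801 [254. 195.] lo [ 0.624 -0.199  0.007] hi [ 0.696 -0.116  0.095] rect [ 673.3 -153.9] [15.  30.4] 5.4
blue 1454 [251. 328.] lo [ 0.608 -0.176  0.084] hi [ 0.623 -0.144  0.095] rect [ 615.7 -159.4] [15.8 30.2] 3.3
base [ 655.8 -158. ] [79.7 83. ] 6.04 4575
tops [ 675.7 -155.4] [10.4 61.4] 5.78 310
```

Call:
jog_arm([
  {"dx": 0.008, "dy": -0.014, "dz": -0.1, "ax": 0, "ay": 0, "az": 0, "gripper": -1},
  {"dx": 0.008, "dy": -0.014, "dz": -0.2, "ax": 0, "ay": 0, "az": 0, "gripper": -1},
  {"dx": 0.008, "dy": -0.014, "dz": -0.27, "ax": 0, "ay": 0, "az": 0, "gripper": -1},
  {"dx": 0.008, "dy": -0.014, "dz": -0.29, "ax": 0, "ay": 0, "az": 0, "gripper": -1},
  {"dx": 0.008, "dy": -0.014, "dz": -0.29, "ax": 0, "ay": 0, "az": 0, "gripper": -1},
  {"dx": 0.008, "dy": -0.014, "dz": -0.29, "ax": 0, "ay": 0, "az": 0, "gripper": -1},
])

```text
time: 16.65
eef_pos: [0.6444, -0.159, 0.0561]
tcp_rot: [0.999, 0.048, -0.001, -0.0]
contact_force: [-5.3, 1.8, 4.2]
opening: 0.398
finger_force: 52.0
```

```bash
python3 w.py w11|grep -E 'tcp|blue'; python3 cr.py w11 blue .645 -.158
```

```text
t 16.7 tcp [ 0.6444 -0.1589  0.0561] jaw -84.47 cam [ 0.724 -0.151  0.174]
blue 7140 [251. 202.] lo [ 0.636 -0.198  0.007] hi [ 0.696 -0.116  0.06 ] rect [ 674.  -155.8] [14.7 30.8] 5.6
blue 1460 [251. 329.] lo [ 0.609 -0.178  0.049] hi [ 0.624 -0.146  0.061] rect [ 616.4 -161.4] [15.8 30.5] 2.5
base [ 661.5 -157.1] [68.2 83.2] 5.69 4921
tops [ 646.5 -158.5] [95.7 61.4] 5.88 1598
```

View pics/w11.png

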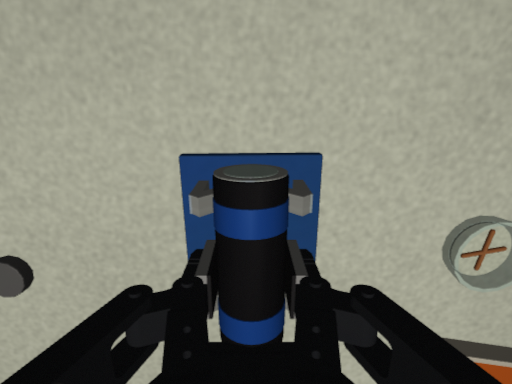

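The blue barrel is centred between its cheeks at (200,203) and (301,203), and the dish at (482,252) is untouched. I'll release the barrel and go on to the round amber lamp.

Call:
jog_arm([
  {"dx": 0, "dy": 0, "dz": 0, "ax": 0, "ay": 0, "az": 0, "gripper": 0.2},
  {"dx": 0, "dy": 0, "dz": 0, "ax": 0, "ay": 0, "az": 0, "gripper": 0.2},
  {"dx": 0, "dy": 0, "dz": 0, "ax": 0, "ay": 0, "az": 0, "gripper": 0.2},
  {"dx": 0, "dy": 0, "dz": 0, "ax": 0, "ay": 0, "az": 0, "gripper": 0.2},
  {"dx": 0, "dy": 0, "dz": 0.2, "ax": 0, "ay": 0, "az": 0, "gripper": 0.2},
  {"dx": 0, "dy": 0, "dz": 0.6, "ax": 0, "ay": 0, "az": 0, "gripper": 1},
  {"dx": 0, "dy": 0, "dz": 1, "ax": 0, "ay": 0, "az": 0, "gripper": 1},
  {"dx": 0, "dy": 0, "dz": 1, "ax": 0, "ay": 0, "az": 0, "gripper": 1},
])

```text
time: 17.5
eef_pos: [0.6496, -0.1612, 0.186]
tcp_rot: [0.999, 0.048, 0.008, 0.004]
contact_force: [0.5, 0.5, 0.6]
opening: 0.998
finger_force: 0.0
```

Call:
jog_arm([
  {"dx": -0.55, "dy": 0.82, "dz": 0, "ax": 0, "ay": 0, "az": 0, "gripper": 1},
  {"dx": -0.55, "dy": 0.82, "dz": 0, "ax": 0, "ay": 0, "az": 0, "gripper": 1},
  {"dx": -0.55, "dy": 0.82, "dz": 0, "ax": 0, "ay": 0, "az": 0, "gripper": 1},
])

```text
time: 17.8
eef_pos: [0.5764, -0.058, 0.1747]
tcp_rot: [0.999, 0.048, -0.001, -0.001]
contact_force: [-0.5, -0.0, -0.4]
opening: 1.004
finger_force: 0.0
```

Call:
jog_arm([
  {"dx": -0.55, "dy": 0.82, "dz": 0, "ax": 0, "ay": 0, "az": 0, "gripper": 1},
  {"dx": -0.55, "dy": 0.82, "dz": 0, "ax": 0, "ay": 0, "az": 0, "gripper": 1},
  {"dx": -0.55, "dy": 0.82, "dz": 0, "ax": 0, "ay": 0, "az": 0, "gripper": 1},
])

```text
time: 18.1
eef_pos: [0.5108, 0.0399, 0.1753]
tcp_rot: [0.999, 0.049, -0.001, -0.0]
contact_force: [0.7, -0.3, -0.0]
opening: 0.998
finger_force: 0.0
```

Call:
jog_arm([
  {"dx": -0.55, "dy": 0.82, "dz": 0, "ax": 0, "ay": 0, "az": 0, "gripper": 1},
  {"dx": -0.55, "dy": 0.82, "dz": 0, "ax": 0, "ay": 0, "az": 0, "gripper": 1},
  {"dx": -0.55, "dy": 0.82, "dz": 0, "ax": 0, "ay": 0, "az": 0, "gripper": 1},
  {"dx": -0.55, "dy": 0.82, "dz": 0, "ax": 0, "ay": 0, "az": 0, "gripper": 1},
  {"dx": -0.55, "dy": 0.82, "dz": 0, "ax": 0, "ay": 0, "az": 0, "gripper": 1},
])

```text
time: 18.6
eef_pos: [0.4478, 0.1356, 0.1763]
tcp_rot: [0.999, 0.048, 0.001, 0.0]
contact_force: [0.1, -0.4, 0.4]
opening: 1.001
finger_force: 0.0
```

```bash
python3 w.py w12
```

```text
t 18.65 tcp [0.448  0.1352 0.1763] jaw -84.57 cam [0.527 0.143 0.294]
red 1608 [235.  22.] lo [0.583 0.125 0.007] hi [0.611 0.206 0.01 ] rect [597.3 165.6] [25.9 83. ] 5.5
amber 602 [248. 200.] lo [0.436 0.127 0.052] hi [0.458 0.148 0.061] rect [446.4 137.4] [24.6 23.9] 3.1
green 6657 [32. 89.] lo [0.476 0.317 0.003] hi [0.566 0.382 0.006] rect [520.5 358.1] [89.3 80.7] 12.0
green 354 [ 97. 264.] lo [0.362 0.263 0.053] hi [0.38  0.282 0.061] rect [371.3 272.5] [23.7 19.6] 61.8
```

Call:
jog_arm([
  {"dx": -0.013, "dy": 0.018, "dz": -0.4, "ax": 0, "ay": 0, "az": 0, "gripper": 1},
  {"dx": -0.013, "dy": 0.018, "dz": -0.7, "ax": 0, "ay": 0, "az": 0, "gripper": 1},
  {"dx": -0.013, "dy": 0.018, "dz": -0.9, "ax": 0, "ay": 0, "az": 0, "gripper": 1},
  {"dx": -0.013, "dy": 0.018, "dz": -0.9, "ax": 0, "ay": 0, "az": 0, "gripper": 1},
])

```text
time: 19.05
eef_pos: [0.4433, 0.1365, 0.0643]
tcp_rot: [0.999, 0.047, -0.004, 0.0]
contact_force: [-0.1, 0.3, 0.7]
opening: 0.998
finger_force: 0.0
```

Call:
jog_arm([
  {"dx": 0, "dy": 0, "dz": -0.235, "ax": 0, "ay": 0, "az": 0, "gripper": 1},
  {"dx": 0, "dy": 0, "dz": -0.235, "ax": 0, "ay": 0, "az": 0, "gripper": 1},
  {"dx": 0, "dy": 0, "dz": -0.235, "ax": 0, "ay": 0, "az": 0, "gripper": -1},
  {"dx": 0, "dy": 0, "dz": -0.235, "ax": 0, "ay": 0, "az": 0, "gripper": -1},
  {"dx": 0, "dy": 0, "dz": -0.235, "ax": 0, "ay": 0, "az": 0, "gripper": -1},
  {"dx": 0, "dy": 0, "dz": -0.235, "ax": 0, "ay": 0, "az": 0, "gripper": -1},
  {"dx": 0, "dy": 0, "dz": -0.235, "ax": 0, "ay": 0, "az": 0, "gripper": -1},
  {"dx": 0, "dy": 0, "dz": -0.235, "ax": 0, "ay": 0, "az": 0, "gripper": -1},
  {"dx": 0, "dy": 0, "dz": -0.235, "ax": 0, "ay": 0, "az": 0, "gripper": -1},
  {"dx": 0, "dy": 0, "dz": -0.235, "ax": 0, "ay": 0, "az": 0, "gripper": -1},
], force=40)

```text
time: 20.05
eef_pos: [0.4464, 0.1382, 0.0411]
tcp_rot: [0.999, 0.048, 0.001, 0.0]
contact_force: [-0.8, -0.9, 7.1]
opening: 0.341
finger_force: 39.5
```

Call:
jog_arm([
  {"dx": 0, "dy": 0, "dz": 0.2, "ax": 0, "ay": 0, "az": 0, "gripper": -1},
  {"dx": 0, "dy": 0, "dz": 0.5, "ax": 0, "ay": 0, "az": 0, "gripper": -1},
  {"dx": 0, "dy": 0, "dz": 0.8, "ax": 0, "ay": 0, "az": 0, "gripper": -1},
  {"dx": 0, "dy": 0, "dz": 0.8, "ax": 0, "ay": 0, "az": 0, "gripper": -1},
  {"dx": 0, "dy": 0, "dz": 0.8, "ax": 0, "ay": 0, "az": 0, "gripper": -1},
])

```text
time: 20.55
eef_pos: [0.4456, 0.1381, 0.1363]
tcp_rot: [0.999, 0.048, 0.001, -0.0]
contact_force: [-0.2, -0.3, -1.4]
opening: 0.339
finger_force: 39.6
```

```bash
python3 w.py w13|grep -E 'tcp|amber'
```

```text
t 20.6 tcp [0.4446 0.138  0.1349] jaw -84.53 cam [0.524 0.146 0.254]
amber 2254 [251. 296.] lo [0.438 0.127 0.148] hi [0.457 0.149 0.156] rect [447.8 138.2] [22.5 24.4] 3.8
```

Held and upright. I'll carry it to the amber tray.

Call:
jog_arm([
  {"dx": 0.12, "dy": -0.815, "dz": 0, "ax": 0, "ay": 0, "az": 0, "gripper": -1},
  {"dx": 0.12, "dy": -0.815, "dz": 0, "ax": 0, "ay": 0, "az": 0, "gripper": -1},
  {"dx": 0.12, "dy": -0.815, "dz": 0, "ax": 0, "ay": 0, "az": 0, "gripper": -1},
])

```text
time: 20.9
eef_pos: [0.4594, 0.0362, 0.134]
tcp_rot: [0.999, 0.045, -0.001, 0.001]
contact_force: [0.1, 0.3, -0.9]
opening: 0.343
finger_force: 39.9
```

Call:
jog_arm([
  {"dx": 0.12, "dy": -0.815, "dz": 0, "ax": 0, "ay": 0, "az": 0, "gripper": -1},
  {"dx": 0.12, "dy": -0.815, "dz": 0, "ax": 0, "ay": 0, "az": 0, "gripper": -1},
  {"dx": 0.12, "dy": -0.815, "dz": 0, "ax": 0, "ay": 0, "az": 0, "gripper": -1},
])

```text
time: 21.2
eef_pos: [0.4742, -0.0613, 0.1345]
tcp_rot: [0.999, 0.045, -0.001, 0.0]
contact_force: [-0.6, 0.7, -0.3]
opening: 0.338
finger_force: 40.1
```

Call:
jog_arm([
  {"dx": 0.12, "dy": -0.815, "dz": 0, "ax": 0, "ay": 0, "az": 0, "gripper": -1},
  {"dx": 0.12, "dy": -0.815, "dz": 0, "ax": 0, "ay": 0, "az": 0, "gripper": -1},
  {"dx": 0.12, "dy": -0.815, "dz": 0, "ax": 0, "ay": 0, "az": 0, "gripper": -1},
])

```text
time: 21.5
eef_pos: [0.4889, -0.1587, 0.1347]
tcp_rot: [0.999, 0.045, -0.0, 0.0]
contact_force: [0.6, 0.5, -0.6]
opening: 0.338
finger_force: 40.3
```

Call:
jog_arm([
  {"dx": 0.12, "dy": -0.815, "dz": 0, "ax": 0, "ay": 0, "az": 0, "gripper": -1},
  {"dx": 0.12, "dy": -0.815, "dz": 0, "ax": 0, "ay": 0, "az": 0, "gripper": -1},
  {"dx": 0.12, "dy": -0.815, "dz": 0, "ax": 0, "ay": 0, "az": 0, "gripper": -1},
  {"dx": 0.12, "dy": -0.815, "dz": 0, "ax": 0, "ay": 0, "az": 0, "gripper": -1},
])

```text
time: 21.9
eef_pos: [0.5023, -0.2519, 0.1339]
tcp_rot: [0.999, 0.047, -0.001, -0.002]
contact_force: [-1.2, 0.1, -0.5]
opening: 0.339
finger_force: 40.4
```

```bash
python3 w.py w14
```

```text
t 21.95 tcp [ 0.5021 -0.2511  0.1339] jaw -84.52 cam [ 0.582 -0.245  0.251]
amber 242 [349.  20.] lo [ 0.634 -0.323  0.006] hi [ 0.659 -0.299  0.009] rect [ 646.3 -310.6] [16.4 23.2] 51.7
amber 16085 [401. 192.] lo [ 0.469 -0.476  0.004] hi [ 0.559 -0.312  0.006] rect [ 513.4 -398.3] [179.3  90.8] 85.7
amber 567 [503. 236.] lo [ 0.497 -0.442  0.062] hi [ 0.523 -0.425  0.065] rect [ 507.2 -431. ] [32.2 16.3] 20.5
amber 2281 [251. 296.] lo [ 0.495 -0.263  0.146] hi [ 0.514 -0.241  0.154] rect [ 504.1 -251.7] [22.1 24.4] 6.7
blue 1545 [119.  26.] lo [ 0.61  -0.177  0.008] hi [ 0.639 -0.12   0.061] rect [ 616.5 -162.4] [14.5 30.2] 6.6
blue 2949 [173.  40.] lo [ 0.595 -0.203  0.007] hi [ 0.647 -0.124  0.01 ] rect [ 620.8 -161.7] [49.6 83.2] 6.0
```

View pics/w14.png

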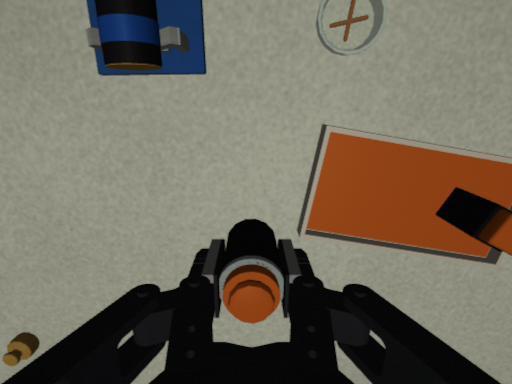

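The round lamp is held upright at (251,290). The tray at (401,192) holds the square lamp standing at its far end, and the blue barrel (131,33) is seated.

Call:
jog_arm([
  {"dx": 0.07, "dy": -0.43, "dz": 0, "ax": 0, "ay": 0, "az": 0, "gripper": -1},
  {"dx": 0.14, "dy": -0.85, "dz": 0, "ax": 0, "ay": 0, "az": 0, "gripper": -1},
  {"dx": 0.14, "dy": -0.85, "dz": 0, "ax": 0, "ay": 0, "az": 0, "gripper": -1},
  {"dx": 0.14, "dy": -0.85, "dz": -0.3, "ax": 0, "ay": 0, "az": 0, "gripper": -1},
  {"dx": 0.14, "dy": -0.85, "dz": -0.55, "ax": 0, "ay": 0, "az": 0, "gripper": -1},
  {"dx": 0.14, "dy": -0.85, "dz": -0.7, "ax": 0, "ay": 0, "az": 0, "gripper": -1},
  {"dx": 0.14, "dy": -0.85, "dz": -0.735, "ax": 0, "ay": 0, "az": 0, "gripper": -1},
  {"dx": 0.14, "dy": -0.85, "dz": -0.735, "ax": 0, "ay": 0, "az": 0, "gripper": -1},
  {"dx": 0.14, "dy": -0.85, "dz": -0.735, "ax": 0, "ay": 0, "az": 0, "gripper": -1},
])

```text
time: 22.85
eef_pos: [0.5206, -0.3552, 0.0488]
tcp_rot: [0.999, 0.048, 0.001, 0.001]
contact_force: [0.6, 0.6, -1.2]
opening: 0.342
finger_force: 40.3
```

```bash
python3 w.py w15|grep -E 'tcp|amber'
```

```text
t 22.9 tcp [ 0.5207 -0.3554  0.0491] jaw -84.51 cam [ 0.599 -0.347  0.167]
amber 127 [184.  12.] lo [ 0.633 -0.312  0.006] hi [ 0.643 -0.31   0.009] rect [ 638.6 -311.2] [ 2.7 10.7] 88.8
amber 20009 [311. 223.] lo [ 0.493 -0.484  0.004] hi [ 0.559 -0.309  0.006] rect [ 517.7 -397.3] [182.7  88.5] 87.3
amber 2372 [251. 296.] lo [ 0.512 -0.368  0.057] hi [ 0.532 -0.344  0.069] rect [ 522.7 -355.1] [21.7 24.4] 3.2
amber 1693 [444. 323.] lo [ 0.505 -0.454  0.06 ] hi [ 0.525 -0.429  0.065] rect [ 516.  -441.9] [28.5 15.2] 60.4
```

Call:
jog_arm([
  {"dx": 0, "dy": 0, "dz": -0.03, "ax": 0, "ay": 0, "az": 0, "gripper": -1},
  {"dx": 0, "dy": 0, "dz": -0.03, "ax": 0, "ay": 0, "az": 0, "gripper": 0.2},
  {"dx": 0, "dy": 0, "dz": -0.03, "ax": 0, "ay": 0, "az": 0, "gripper": 0.2},
  {"dx": 0, "dy": 0, "dz": -0.03, "ax": 0, "ay": 0, "az": 0, "gripper": 0.2},
  {"dx": 0, "dy": 0, "dz": -0.03, "ax": 0, "ay": 0, "az": 0, "gripper": 0.2},
  {"dx": 0, "dy": 0, "dz": 0.3, "ax": 0, "ay": 0, "az": 0, "gripper": 0.2},
  {"dx": 0, "dy": 0, "dz": 0.7, "ax": 0, "ay": 0, "az": 0, "gripper": 0.2},
  {"dx": 0, "dy": 0, "dz": 1, "ax": 0, "ay": 0, "az": 0, "gripper": 1},
  {"dx": 0, "dy": 0, "dz": 1, "ax": 0, "ay": 0, "az": 0, "gripper": 1},
])

```text
time: 23.8
eef_pos: [0.5228, -0.3579, 0.1755]
tcp_rot: [0.999, 0.048, 0.005, 0.005]
contact_force: [0.7, -0.4, -0.1]
opening: 0.913
finger_force: 0.0
```

Call:
jog_arm([
  {"dx": -0.05, "dy": 0.9, "dz": 0, "ax": 0, "ay": 0, "az": 0, "gripper": 1},
  {"dx": -0.05, "dy": 0.9, "dz": 0, "ax": 0, "ay": 0, "az": 0, "gripper": 1},
  {"dx": -0.05, "dy": 0.9, "dz": 0, "ax": 0, "ay": 0, "az": 0, "gripper": 1},
])

```text
time: 24.1
eef_pos: [0.5124, -0.2425, 0.1658]
tcp_rot: [0.999, 0.049, -0.002, -0.002]
contact_force: [-0.4, 0.7, -0.3]
opening: 1.001
finger_force: 0.0
```

Call:
jog_arm([
  {"dx": -0.05, "dy": 0.9, "dz": 0, "ax": 0, "ay": 0, "az": 0, "gripper": 1},
  {"dx": -0.05, "dy": 0.9, "dz": 0, "ax": 0, "ay": 0, "az": 0, "gripper": 1},
  {"dx": -0.05, "dy": 0.9, "dz": 0, "ax": 0, "ay": 0, "az": 0, "gripper": 1},
])

```text
time: 24.4
eef_pos: [0.5067, -0.1354, 0.1663]
tcp_rot: [0.999, 0.05, -0.001, -0.001]
contact_force: [0.3, 0.0, 0.5]
opening: 0.993
finger_force: 0.0
```

Call:
jog_arm([
  {"dx": -0.05, "dy": 0.9, "dz": 0, "ax": 0, "ay": 0, "az": 0, "gripper": 1},
  {"dx": -0.05, "dy": 0.9, "dz": 0, "ax": 0, "ay": 0, "az": 0, "gripper": 1},
  {"dx": -0.05, "dy": 0.9, "dz": 0, "ax": 0, "ay": 0, "az": 0, "gripper": 1},
])

```text
time: 24.7
eef_pos: [0.5011, -0.0282, 0.1668]
tcp_rot: [0.999, 0.05, -0.001, -0.001]
contact_force: [0.5, 0.0, -0.4]
opening: 1.002
finger_force: 0.0
```

Call:
jog_arm([
  {"dx": -0.2, "dy": 0.9, "dz": 0, "ax": 0, "ay": 0, "az": 0, "gripper": 1},
  {"dx": -0.2, "dy": 0.9, "dz": 0, "ax": 0, "ay": 0, "az": 0, "gripper": 1},
  {"dx": -0.2, "dy": 0.9, "dz": 0, "ax": 0, "ay": 0, "az": 0, "gripper": 1},
])

```text
time: 25.0
eef_pos: [0.477, 0.079, 0.1671]
tcp_rot: [0.999, 0.049, -0.0, -0.0]
contact_force: [-1.0, -0.6, -0.0]
opening: 1.0
finger_force: 0.0
```

Call:
jog_arm([
  {"dx": -0.4, "dy": 0.9, "dz": 0, "ax": 0, "ay": 0, "az": 0, "gripper": 1},
  {"dx": -0.4, "dy": 0.9, "dz": 0, "ax": 0, "ay": 0, "az": 0, "gripper": 1},
  {"dx": -0.4, "dy": 0.9, "dz": 0, "ax": 0, "ay": 0, "az": 0, "gripper": 1},
])

```text
time: 25.3
eef_pos: [0.429, 0.1862, 0.1673]
tcp_rot: [0.999, 0.049, -0.0, 0.0]
contact_force: [0.3, -0.0, 0.2]
opening: 0.995
finger_force: 0.0
```

Call:
jog_arm([
  {"dx": -0.5, "dy": 0.74, "dz": 0, "ax": 0, "ay": 0, "az": 0, "gripper": 1},
  {"dx": -0.5, "dy": 0.74, "dz": 0, "ax": 0, "ay": 0, "az": 0, "gripper": 1},
  {"dx": -0.5, "dy": 0.74, "dz": 0, "ax": 0, "ay": 0, "az": 0, "gripper": 1},
  {"dx": -0.5, "dy": 0.74, "dz": 0, "ax": 0, "ay": 0, "az": 0, "gripper": 1},
  {"dx": -0.5, "dy": 0.74, "dz": 0, "ax": 0, "ay": 0, "az": 0, "gripper": 1},
])

```text
time: 25.8
eef_pos: [0.371, 0.2727, 0.1675]
tcp_rot: [0.999, 0.047, 0.0, 0.0]
contact_force: [0.8, 0.1, 0.4]
opening: 0.999
finger_force: 0.0
```

```bash
python3 w.py w16
```

```text
t 25.85 tcp [0.3711 0.2725 0.1675] jaw -84.64 cam [0.45  0.28  0.285]
red 135 [ 36. 307.] lo [0.212 0.487 0.018] hi [0.223 0.502 0.026] rect [291.7 421.2] [ 12.9 225.1] 45.5
amber 214 [ 18. 276.] lo [0.221 0.499 0.014] hi [0.276 0.529 0.017] rect [249.  514.7] [65.2  5.4] 29.6
green 14639 [115.  35.] lo [0.459 0.313 0.003] hi [0.525 0.484 0.006] rect [500.  398.9] [ 65.3 179.6] 12.2
green 527 [249. 204.] lo [0.36  0.263 0.053] hi [0.381 0.285 0.061] rect [369.9 273.6] [23.9 23.1] 4.5
```

Call:
jog_arm([
  {"dx": -0.01, "dy": 0.01, "dz": -0.4, "ax": 0, "ay": 0, "az": 0, "gripper": 1},
  {"dx": -0.01, "dy": 0.01, "dz": -0.7, "ax": 0, "ay": 0, "az": 0, "gripper": 1},
  {"dx": -0.01, "dy": 0.01, "dz": -0.9, "ax": 0, "ay": 0, "az": 0, "gripper": 1},
  {"dx": -0.01, "dy": 0.01, "dz": -0.9, "ax": 0, "ay": 0, "az": 0, "gripper": 1},
])

```text
time: 26.25
eef_pos: [0.3669, 0.2722, 0.056]
tcp_rot: [0.999, 0.046, -0.004, 0.002]
contact_force: [0.1, 0.2, 0.2]
opening: 1.001
finger_force: 0.0
```

Call:
jog_arm([
  {"dx": 0, "dy": 0, "dz": -0.155, "ax": 0, "ay": 0, "az": 0, "gripper": 1},
  {"dx": 0, "dy": 0, "dz": -0.155, "ax": 0, "ay": 0, "az": 0, "gripper": 1},
  {"dx": 0, "dy": 0, "dz": -0.155, "ax": 0, "ay": 0, "az": 0, "gripper": -1},
  {"dx": 0, "dy": 0, "dz": -0.155, "ax": 0, "ay": 0, "az": 0, "gripper": -1},
  {"dx": 0, "dy": 0, "dz": -0.155, "ax": 0, "ay": 0, "az": 0, "gripper": -1},
  {"dx": 0, "dy": 0, "dz": -0.155, "ax": 0, "ay": 0, "az": 0, "gripper": -1},
  {"dx": 0, "dy": 0, "dz": -0.155, "ax": 0, "ay": 0, "az": 0, "gripper": -1},
  {"dx": 0, "dy": 0, "dz": -0.155, "ax": 0, "ay": 0, "az": 0, "gripper": -1},
  {"dx": 0, "dy": 0, "dz": -0.155, "ax": 0, "ay": 0, "az": 0, "gripper": -1},
  {"dx": 0, "dy": 0, "dz": -0.155, "ax": 0, "ay": 0, "az": 0, "gripper": -1},
], force=40)

```text
time: 27.25
eef_pos: [0.3693, 0.2751, 0.042]
tcp_rot: [0.999, 0.048, 0.001, -0.0]
contact_force: [-0.8, -1.7, 6.4]
opening: 0.34
finger_force: 39.3
```

Call:
jog_arm([
  {"dx": 0, "dy": 0, "dz": 0.2, "ax": 0, "ay": 0, "az": 0, "gripper": -1},
  {"dx": 0, "dy": 0, "dz": 0.5, "ax": 0, "ay": 0, "az": 0, "gripper": -1},
  {"dx": 0, "dy": 0, "dz": 0.8, "ax": 0, "ay": 0, "az": 0, "gripper": -1},
  {"dx": 0.2, "dy": 0.18, "dz": 0.8, "ax": 0, "ay": 0, "az": 0, "gripper": -1},
  {"dx": 0.4, "dy": 0.36, "dz": 0.8, "ax": 0, "ay": 0, "az": 0, "gripper": -1},
  {"dx": 0.59, "dy": 0.53, "dz": 0.8, "ax": 0, "ay": 0, "az": 0, "gripper": -1},
  {"dx": 0.59, "dy": 0.53, "dz": 0.8, "ax": 0, "ay": 0, "az": 0, "gripper": -1},
])

```text
time: 27.95
eef_pos: [0.4415, 0.3401, 0.1371]
tcp_rot: [0.999, 0.048, 0.001, -0.001]
contact_force: [0.2, -0.1, -0.9]
opening: 0.335
finger_force: 39.8
```

```bash
python3 w.py w17
```

```text
t 28.0 tcp [0.4398 0.339  0.1364] jaw -84.5 cam [0.52  0.348 0.255]
red 1778 [472.  26.] lo [0.582 0.157 0.007] hi [0.608 0.208 0.01 ] rect [596.8 181.4] [27.9 54.3] 5.8
amber 142 [ 51. 329.] lo [0.268 0.524 0.013] hi [0.294 0.54  0.017] rect [281.3 532.1] [31.3  5.5] 29.1
green 23924 [188. 105.] lo [0.461 0.316 0.003] hi [0.563 0.486 0.006] rect [511.2 401.1] [ 89.2 179.4] 12.2
green 1939 [251. 295.] lo [0.435 0.329 0.148] hi [0.453 0.351 0.156] rect [443.7 340.4] [20.9 24.4] 9.9
```

View pics/w17.png

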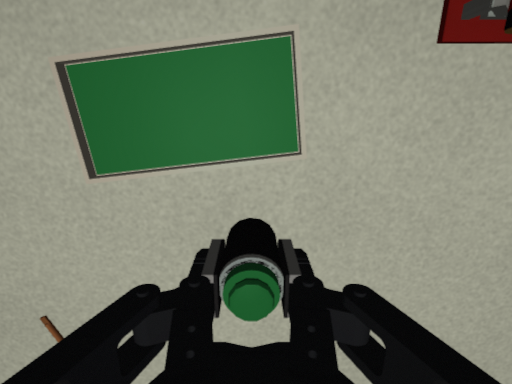

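The green lamp is held upright at (251,290), and the empty green tray is centred at (0.511, 0.401).

Call:
jog_arm([
  {"dx": 0.3, "dy": 0.25, "dz": 0, "ax": 0, "ay": 0, "az": 0, "gripper": -1},
  {"dx": 0.585, "dy": 0.51, "dz": 0, "ax": 0, "ay": 0, "az": 0, "gripper": -1},
  {"dx": 0.585, "dy": 0.51, "dz": -0.1, "ax": 0, "ay": 0, "az": 0, "gripper": -1},
  {"dx": 0.585, "dy": 0.51, "dz": -0.4, "ax": 0, "ay": 0, "az": 0, "gripper": -1},
  {"dx": 0.585, "dy": 0.51, "dz": -0.65, "ax": 0, "ay": 0, "az": 0, "gripper": -1},
  {"dx": 0.585, "dy": 0.51, "dz": -0.74, "ax": 0, "ay": 0, "az": 0, "gripper": -1},
  {"dx": 0.585, "dy": 0.51, "dz": -0.74, "ax": 0, "ay": 0, "az": 0, "gripper": -1},
  {"dx": 0.585, "dy": 0.51, "dz": -0.74, "ax": 0, "ay": 0, "az": 0, "gripper": -1},
])

```text
time: 28.8
eef_pos: [0.509, 0.3992, 0.0483]
tcp_rot: [0.999, 0.048, -0.0, 0.0]
contact_force: [0.4, -0.8, -0.7]
opening: 0.334
finger_force: 40.5
```

```bash
python3 w.py w18|grep -E 'tcp|green'
```

```text
t 28.85 tcp [0.5092 0.3994 0.0485] jaw -84.54 cam [0.588 0.407 0.166]
green 29064 [256. 217.] lo [0.474 0.315 0.004] hi [0.564 0.488 0.006] rect [510.3 400.9] [ 88.4 180.1] 12.2
green 1994 [251. 296.] lo [0.502 0.388 0.06 ] hi [0.521 0.41  0.068] rect [511.2 399.3] [21.3 24.3] 6.4
```

Call:
jog_arm([
  {"dx": 0, "dy": 0, "dz": -0.018, "ax": 0, "ay": 0, "az": 0, "gripper": -1},
  {"dx": 0, "dy": 0, "dz": -0.018, "ax": 0, "ay": 0, "az": 0, "gripper": 0.2},
  {"dx": 0, "dy": 0, "dz": -0.018, "ax": 0, "ay": 0, "az": 0, "gripper": 0.2},
  {"dx": 0, "dy": 0, "dz": -0.018, "ax": 0, "ay": 0, "az": 0, "gripper": 0.2},
  {"dx": 0, "dy": 0, "dz": -0.018, "ax": 0, "ay": 0, "az": 0, "gripper": 0.2},
  {"dx": 0, "dy": 0, "dz": 0.3, "ax": 0, "ay": 0, "az": 0, "gripper": 0.2},
  {"dx": 0, "dy": 0, "dz": 0.7, "ax": 0, "ay": 0, "az": 0, "gripper": 0.2},
  {"dx": 0, "dy": 0, "dz": 1, "ax": 0, "ay": 0, "az": 0, "gripper": 1},
  {"dx": 0, "dy": 0, "dz": 1, "ax": 0, "ay": 0, "az": 0, "gripper": 1},
])

```text
time: 29.75
eef_pos: [0.5131, 0.4017, 0.1764]
tcp_rot: [0.999, 0.048, 0.006, -0.003]
contact_force: [0.3, 0.1, 1.6]
opening: 0.912
finger_force: 0.0
```

Call:
jog_arm([
  {"dx": -0.7, "dy": -0.9, "dz": 0.7, "ax": 0, "ay": 0, "az": 0, "gripper": 1},
  {"dx": -0.7, "dy": -0.9, "dz": 0.7, "ax": 0, "ay": 0, "az": 0, "gripper": 1},
  {"dx": -0.7, "dy": -0.9, "dz": 0.7, "ax": 0, "ay": 0, "az": 0, "gripper": 1},
  {"dx": -0.7, "dy": -0.9, "dz": 0.7, "ax": 0, "ay": 0, "az": 0, "gripper": 1},
  {"dx": -0.7, "dy": -0.9, "dz": 0.7, "ax": 0, "ay": 0, "az": 0, "gripper": 1},
])

```text
time: 30.25
eef_pos: [0.4255, 0.2912, 0.2531]
tcp_rot: [0.999, 0.047, 0.001, -0.001]
contact_force: [-0.2, -0.3, 0.4]
opening: 1.001
finger_force: 0.0
```

```bash
python3 - <<'E'
from h import *
f,d,K,T,c=cam('scene'); np.savez('scene0.npz',f=f,d=d,K=K,T=T)
g,d2,K2,T2,c=cam('side'); np.savez('side0.npz',f=g,d=d2,K=K2,T=T2)
cv2.imwrite('pics/end.png',cv2.resize(f[140:260,70:450],None,fx=2.1,fy=2.1,interpolation=cv2.INTER_CUBIC))
E
python3 m.py|grep -E 'scene|dish'; python3 w.py w19
```

```text
scene red 43 [315. 204.] lo [0.596 0.15  0.048] hi [0.614 0.179 0.063] rect [605. 165.] [17. 31.] 11.0
scene red 177 [311. 220.] lo [0.585 0.126 0.006] hi [0.671 0.206 0.06 ] rect [628. 167.] [89. 82.] 0.7
scene red 12 [331. 228.] lo [0.627 0.206 0.005] hi [0.65  0.211 0.01 ] rect [638. 209.] [ 5. 25.] 87.3
scene red 38 [325. 241.] lo [0.823 0.172 0.116] hi [0.849 0.188 0.128] rect [835. 180.] [17. 28.] 86.1
scene amber 65 [104. 174.] lo [ 0.499 -0.451  0.055] hi [ 0.525 -0.426  0.067] rect [ 511. -438.] [22. 27.] 70.0
scene amber 49 [131. 178.] lo [ 0.505 -0.367  0.052] hi [ 0.533 -0.345  0.067] rect [ 472. -365.] [125.  22.] 11.9
scene amber 558 [122. 191.] lo [ 0.471 -0.484  0.002] hi [ 0.545 -0.315  0.016] rect [ 505. -394.] [189.  93.] 79.9
scene green 28 [400. 188.] lo [0.503 0.388 0.058] hi [0.523 0.407 0.065] rect [513. 397.] [20. 21.] 88.6
scene green 779 [398. 204.] lo [0.458 0.32  0.002] hi [0.548 0.486 0.008] rect [503. 404.] [ 78. 175.] 11.9
scene green 33 [302. 240.] lo [0.833 0.122 0.122] hi [0.848 0.137 0.127] rect [841. 129.] [15. 14.] 52.6
scene green 806 [461. 281.
[... 393 characters left out ...]
 646. -190.] [84. 11.] 18.8
scene blue 97 [ 15. 251.] lo [ 0.746 -0.577  0.013] hi [ 0.863 -0.539  0.021] rect [ 805. -557.] [129.   6.] 17.4
dish [[0.622, -0.332, 0.008], [0.648, -0.309, 0.014], [0.673, -0.287, 0.019]]
t 30.4 tcp [0.4256 0.292  0.2507] jaw -84.53 cam [0.505 0.299 0.369]
red 1268 [365.  25.] lo [0.583 0.126 0.007] hi [0.622 0.208 0.01 ] rect [604.4 166.7] [40.3 83.2] 5.3
red 535 [398.   7.] lo [0.598 0.129 0.008] hi [0.626 0.184 0.061] rect [604.4 167.9] [12.3 29.7] 4.8
amber 174 [ 79. 270.] lo [0.221 0.5   0.013] hi [0.293 0.539 0.017] rect [257.3 519.1] [84.5  5. ] 28.9
green 11296 [167.  87.] lo [0.461 0.316 0.003] hi [0.563 0.486 0.063] rect [510.3 398.8] [22.8 24. ] 5.7
```

View pics/end.png

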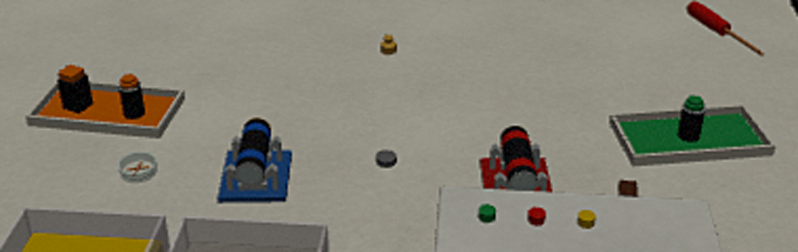

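The end picture shows both barrels seated in their cradles at (253,155) and (515,158). Both amber lamps stand in the amber tray, the green lamp stands in the green tray, and the dish has not moved. Measured heights and positions agree, so I'm handing in.

```bash
python3 -c "
from plant import job
print(job.sign_off())"
```

```text
the job is handed in; nothing more can be done
None
```

I handed the job in at about 30 s: both barrels are in their own cradles, all three lamps stand in the matching trays and the dish is where it was, as far as the final camera check shows; the sign-off returned no verdict.

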